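Unpack, load, close and switch on a test kiln

ROBOT

A 6-joint arm with a two-finger parallel gripper is mounted at the origin on the work surface. World frame = base frame: x ahead of the robot, y to its left, z up, the work surface at z = 0. Lengths are in m, angles in rad, forces in N, time in s.
With the tool pointing down it reaches from about 0.35 to 0.85 m from the base axis. Payload 8.1 kg.
Tool frame: the origin (TCP) lies on the centre line of the jaws, within the pads' length; the fingertips stand 14 mm ahead of it and the grasp point (between the pads) lies 5 mm behind it; z points along the fingers, y is the direction in which the jaws open and shut (so a half turn about z gives the same grasp; the last joint's range is limited). The gripper opens to 85 mm and grips with 20 to 120 N. Pads are 22 mm wide; open, the fingers measure 114 mm over their backs; the gripper's body (76 mm by 85 mm) begins 54 mm behind the grasp point. The pads swing forward as they close: fully open they stand 13 mm farther back than shut.
Start: joints at [-1.256, 0.13, 1.488, -0, 1.523, -0.085], TCP at [0.234, -0.553, 0.245] pointing down, gripper open.
Joint ranges: [-2.96, 2.96], [-0.89, 2.26], [0.02, 2.5], [-1.34, 4.48], [0, 2.73], [-2.66, 2.66]. Speed limits (rad/s): [2.39, 2.39, 2.79, 3.14, 3.14, 3.14].

INTERFACE

Orientations are given as a unit quaternion [x, y, z, w].
In Python, from workcell import bot, eyes gives the robot as it stands. The module is installed in compiled form; this text tells all that it offers.
- The arm moves only by the tool apply_moves, never from a script. Its argument "motion" is text: rows parted by semicolons, each of 5 numbers parted by spaces: the shift along the world's x, y, z in mm, then the turn about the world's z in rad, then the finger opening in mm, from 0 to 85.4. In form: dx dy dz yaw claw; .... A call has 1 to 12 rows; each row shifts and turns the pose as measured when the row begins; what a row does not reach is not made up. A row lasts 1/8 s, in which the tool goes at most 62.5 mm and 10.7 degrees, less where a joint would pass 70% of its speed; a pose out of reach is approached as far as the arm can. A call with a gripper value outside its range is refused whole. The fingers move at their own pace and stop on an object; "force" is the grip in N (left out, the last holds). Time passes only in rows, so rows that do not move let the fingers close. It gives the time, the measured TCP pose, the force and the opening at its end, in the units of the state.
- bot.sense(): the state, without advancing time (a new reading comes with each control period).
- eyes.grab_frame(name): name is "scene" or "top"; returns (picture, depth): 384x512x3 uint8, blue, green, red; 384x512 float32, m along the optical axis (not along the pixel's ray), 0 where there is no reading.
- eyes.camera_params(name): a dict with "fov_y" (degrees; the focal length in pixels is half the picture's height over the tangent of half this angle, whatever the lens; pixels are square), "cx", "cy" (the principal point, pixels), "k1" (the pictures are not rectified: a ray, as slopes to the right and down, at radius r is drawn at 1 + k1 r^2 times it, then the intrinsics apply), "extrinsics" (4x4, takes a point from camera to world coordinates). Camera axes: x right, y down, z forward; pixel columns grow to the right and rows downward; lengths in m; the calibration is good to about 2 mm. A picture is of the moment at which its call begins. camera_params takes no time and is no camera call.
- bot.finish_job(): hands the job in, once; it reports no verdict.
Trained networks look in the newest picture that a camera, given by its name, has taken for a name from the list of things; names that differ only in an ending like _2 or _b are one class to them, and where a whole thing is asked for, a point or a joint stands for the part that bears it (a point fixed in the world has none). Each returns a list of dicts, best first, with "score" (0 to 1); they miss things now and then, are a little off and sometimes report something else, mostly with a low value. They report only what shows in the picture. A call takes as long as a camera call. They do not tell look-alikes from the thing itself.
- eyes.spot_in(query, camera): "bbox" ([left, top, right, bottom] in pixels, round what is visible of it).
- eyes.spot_point(query, camera): "position" ([column, row] in pixels: a listed point, or the origin of a listed thing).
The state is a dict: "t": time; "joint_positions": joint angles; "dq": joint speeds; "joint_efforts": joint torques, N m; "eef_pos": TCP position; "eef_rot": TCP orientation; "ft_force": force on the tool from outside, world axes, zero at the start; "wrist_torque": the same for the moment, N m; "width": finger opening in m.
Only numpy, scipy, OpenCV 4.12 (cv2) and the standard library are available. Lean on these libraries where they do the work, as an engineer would, in place of code of your own. Each camera call takes 0.05 s, during which the arm holds its last target.

TASK

Change over the little test kiln. Unpack the fired tiles (blue, green or brown gloss) from it and stand them in the wooden tray, and stand every unfired tile from the plywood ware board upright on the kiln floor, touching neither one another nor the kiln walls; then lower the lid gently until it is fully closed, and only then turn the switch on the control box clockwise from off until it clicks over to fire. Leave the jars and the brush alone; a fired tile may get knocked aside while you work, so check all is in its place before you close up.

Things in the scene. Friction and masses are not known exactly. Their poses are not given: they have to be found in the camera images.
- kiln: fixed steel-jacketed top-loading kiln, footprint 180 (x) x 250 mm (y), rim 115 mm above the table; grey control box 120 x 85 mm on its right (-y) side, top 110 mm above the table. Origin on the table under the centre of the chamber; x points to the back, where the lid is hinged, y to the left
- kiln_wall: the cream firebrick walls round the chamber, 30 mm thick, standing from 55 to 115 mm above the table; moves with the kiln, same origin and axes
- chamber_floor (a point): centre of the chamber's flat floor, 55 mm above the table. The chamber is 120 (kiln x) x 190 mm (kiln y), 60 mm deep, open at the top; same axes as the kiln
- kiln_lid (a joint): lid angle, rad: 0 fully closed, about 1.6 standing open (upright, behind the chamber), stop at 1.72. Stiff balanced hinge: the lid stays where it is left and needs about 1 to 4 N at the handle to lower
- lid_hinge (a point): middle of the lid's hinge line, which runs along the kiln's y at the rear top edge, 90 mm behind the chamber centre, 115 mm above the table
- switch (a joint): switch angle, rad: 0 off, grows clockwise seen from above, 1.2 is fire, with stops at both. Spring snap action: it resists with about 0.15 N m at first, less towards the middle, and past 0.6 clicks over to 1.2 by itself; left short of 0.6 it springs back to 0
- switch_grip (a point): on the switch's vertical axis, at the height to grip, 127 mm above the table: a black bar grip 40 long x 12 wide x 20 mm high (top 10 mm above this point) on a 42 mm disc, on top of the control box. The bar lies along the x axis of this point, which turns with the switch; at off it is parallel to the kiln's x
- ware_board: fixed plywood board 300 (x) x 140 (y) x 12 mm, on which the unfired tiles wait; left or right of the kiln. Origin under its centre on the table
- tray: fixed wooden tray 290 (x) x 140 (y) x 22 mm high outside, walls 6 mm; on the other side of the kiln. Origin under its centre on the table
- tray_in (a point): centre of the tray's inner floor, which measures 278 (x) x 128 mm (y), walls standing 16 mm above it; axes of the tray
- raw_1: unfired standing T-shaped glaze test tile, 60 g: flat foot 58 (own x) x 40 (own y) x 8 mm thick, upright slab 10 mm thick (own x) x 40 mm wide (own y) on the middle of the foot, 55 mm high overall. Origin at the centre of the underside, z up. Chalky white glaze; starts on the ware board. May be absent
- raw_2: unfired standing T-shaped glaze test tile, 60 g: flat foot 58 (own x) x 40 (own y) x 8 mm thick, upright slab 10 mm thick (own x) x 40 mm wide (own y) on the middle of the foot, 55 mm high overall. Origin at the centre of the underside, z up. Chalky brown glaze; starts on the ware board. May be absent
- raw_3: unfired standing T-shaped glaze test tile, 60 g: flat foot 58 (own x) x 40 (own y) x 8 mm thick, upright slab 10 mm thick (own x) x 40 mm wide (own y) on the middle of the foot, 55 mm high overall. Origin at the centre of the underside, z up. Chalky pink glaze; starts on the ware board. May be absent
- fired_1: fired standing T-shaped glaze test tile, 60 g: flat foot 58 (own x) x 40 (own y) x 8 mm thick, upright slab 10 mm thick (own x) x 40 mm wide (own y) on the middle of the foot, 55 mm high overall. Origin at the centre of the underside, z up. Glossy blue glaze; starts in the kiln. May be absent
- fired_2: fired standing T-shaped glaze test tile, 60 g: flat foot 58 (own x) x 40 (own y) x 8 mm thick, upright slab 10 mm thick (own x) x 40 mm wide (own y) on the middle of the foot, 55 mm high overall. Origin at the centre of the underside, z up. Glossy green glaze; starts in the kiln. May be absent
- fired_3: fired standing T-shaped glaze test tile, 60 g: flat foot 58 (own x) x 40 (own y) x 8 mm thick, upright slab 10 mm thick (own x) x 40 mm wide (own y) on the middle of the foot, 55 mm high overall. Origin at the centre of the underside, z up. Glossy brown glaze; starts in the kiln. May be absent
- glaze_jar: bystander: closed grey jar, 72 mm across, 85 mm high, red cap; origin under its centre
- glaze_pot: bystander: closed white jar, 60 mm across, 70 mm high, yellow cap; origin under its centre
- brush: bystander: glaze brush with a slim red handle, 190 mm long, lying on the table in front of the kiln; origin under its middle
- lid_handle (a point): middle of the lid's wooden handle bar: round, 12 mm thick, 124 mm long, along the kiln's y, held by two posts (90 mm clear between them) with its axis 35 mm off the lid's front edge. The bar is 215 mm from the hinge line along the lid and 20 mm above the lid's underside; the lid is 40 mm thick. Closed, the bar is 135 mm above the table and 125 mm in front of the chamber centre
Mind the look-alikes: they are no part of the job. Leave any black or orange look-alike of the raw_2 alone.

How it is judged:
By the outcome, as a careful person would: the job done as asked, in the order asked, and still so for the second after the job is handed in, with the robot touching nothing.
Of raw_1, raw_2, raw_3 only 2 to 3 are there at a start; the rules pass over those that are not, and their reading is None.
Of fired_1, fired_2, fired_3 only 2 to 3 are there at a start; the rules pass over those that are not, and their reading is None.
At some moment in a run one of fired_1, fired_2, fired_3 may be knocked a few centimetres aside while the robot is not near it.
It also fails if it takes over 210 s, if anything falls off the work surface, if the arm or the gripper's body presses on something with over 40 N, if the wrist force passes 120 N, or if a joint passes its speed limit or range.

## Working session

There is one attempt and no reset: what is moved stays moved. The work goes in short steps, Python scripts to look and compute and a tool call to move; the robot and the scene stay as the last step left them, time stands still between calls to the robot, and variables do not carry over. Pictures are saved under pics/ and viewed, and the job is handed in when it is done.

Besides the shell and the picture viewer there is one more tool, called by a JSON object that holds its "api" and its "payload". apply_moves: Moves the arm, as the interface text tells. Its arguments: {"type":"object","properties":{"motion":{"type":"string"},"force":{"type":"number"}},"required":["motion"]}

```bash
mkdir -p pics; ls; cat > h.py <<'E'
import numpy as np, cv2
from workcell import bot, eyes
def P(name):
    return eyes.camera_params(name)
def ray(p,uv):
    uv=np.atleast_2d(uv).astype(float)
    f=192/np.tan(np.radians(p['fov_y'])/2)
    d=(uv-[p['cx'],p['cy']])/f
    s=d.copy()
    for _ in range(20):
        r2=(s**2).sum(1,keepdims=True); s=d/(1+p['k1']*r2)
    return s
def onplane(p,uv,z):
    s=ray(p,uv); E=np.array(p['extrinsics']); D=np.c_[s,np.ones(len(s))]@E[:3,:3].T; o=E[:3,3]
    return o+D*((z-o[2])/D[:,2])[:,None]
def cloud(p,depth):
    v,u=np.mgrid[0:384,0:512]; s=ray(p,np.c_[u.ravel(),v.ravel()]); 
    E=np.array(p['extrinsics']); X=np.c_[s,np.ones(len(s))]*depth.reshape(-1,1)
    return (X@E[:3,:3].T+E[:3,3]).reshape(384,512,3)
def proj(p,X):
    E=np.array(p['extrinsics']); X=np.atleast_2d(X); c=(X-E[:3,3])@E[:3,:3]
    s=c[:,:2]/c[:,2:]; r2=(s**2).sum(1,keepdims=True)
    f=192/np.tan(np.radians(p['fov_y'])/2)
    return s*(1+p['k1']*r2)*f+[p['cx'],p['cy']]
def snap(name,tag):
    im,d=eyes.grab_frame(name); np.savez('pics/%s.npz'%tag,im=im,d=d)
    cv2.imwrite('pics/%s.png'%tag,cv2.resize(im,None,fx=1.5,fy=1.5,interpolation=cv2.INTER_CUBIC)); return im,d
E
python3 - <<'E'
from h import *
for n in ['scene','top']:
    snap(n,n+'0'); p=P(n); print(n,p)
s=bot.sense();print(s)
E
```

```text
pics
scene {'fov_y': 48.16464198509745, 'cx': 251.31118590296543, 'cy': 191.06755804758353, 'k1': -0.0831408436713424, 'extrinsics': array([[-0.84661611,  0.38657702, -0.36578596,  1.06830099],
       [ 0.53202587,  0.63253441, -0.56289314,  0.86985221],
       [ 0.01377066, -0.671162  , -0.7411828 ,  1.15241981],
       [ 0.        ,  0.        ,  0.        ,  1.        ]])}
top {'fov_y': 47.678425019373286, 'cx': 257.54332516009, 'cy': 186.51790371601587, 'k1': -0.03397962877868646, 'extrinsics': array([[-0.01508909, -0.9828964 ,  0.18354017,  0.32917883],
       [-0.99975943,  0.01775317,  0.0128804 ,  0.0742705 ],
       [-0.01591852, -0.18330166, -0.98292782,  1.25405716],
       [ 0.        ,  0.        ,  0.        ,  1.        ]])}
{'t': 0.1, 'joint_positions': array([-1.25641251e+00,  1.31123658e-01,  1.48918790e+00,  1.24813716e-05,
        1.52301091e+00, -8.54199672e-02]), 'dq': array([-6.76987352e-04, -3.70624242e-03, -2.72604260e-03, -6.51634870e-04,
       -2.49913368e-03, -8.68451406e-05]), 'joint_efforts': array([ 2.14493230e-03, -5.70949316e+01, -5.01942730e+01, -2.02014115e-05,
        8.06535536e-03, -2.87191676e-05]), 'eef_pos': array([ 0.2334059 , -0.5522146 ,  0.24431699]), 'eef_rot': array([ 9.80085758e-01,  1.98572806e-01, -9.26077874e-05, -8.59959301e-04]), 'ft_force': array([-0.8312973 ,  0.28974328,  0.04116481]), 'wrist_torque': array([ 0.01101475, -0.03176404, -0.07578568]), 'width': 0.08515686423260511}
```

View pics/top0.png

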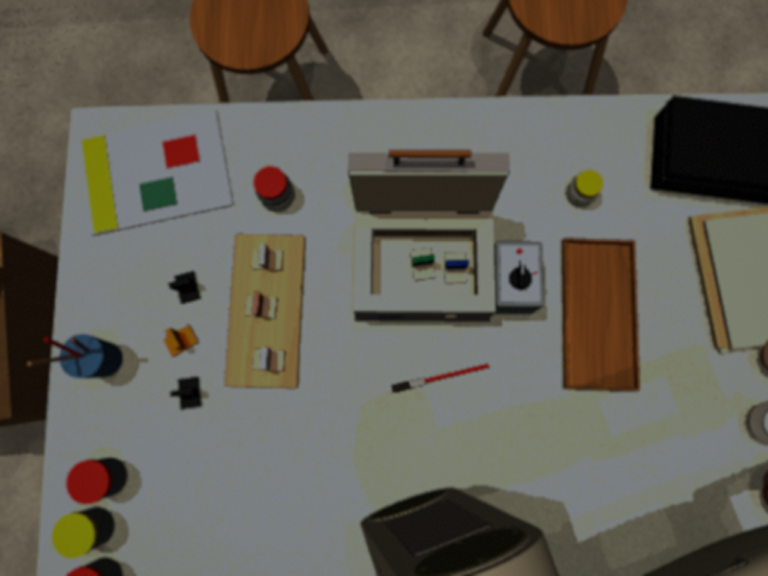

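View pics/scene0.png

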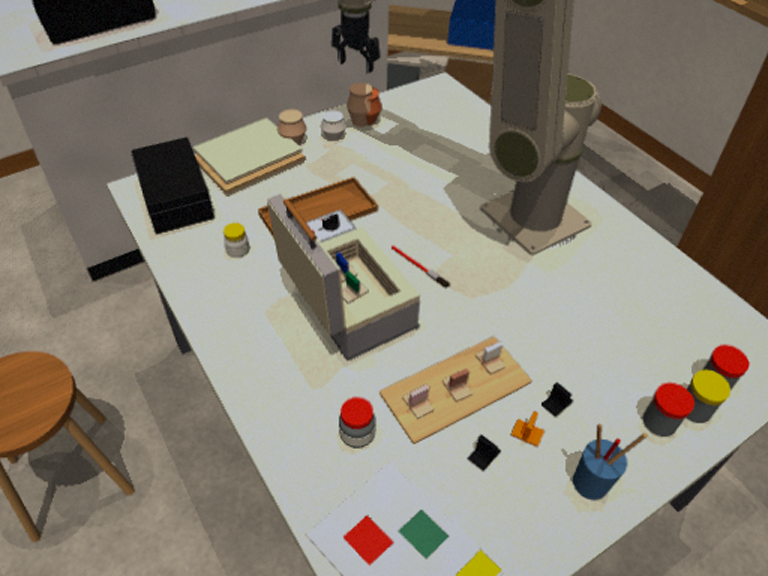

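```bash
python3 - <<'E'
from h import *
z=np.load('pics/top0.npz');im,d=z['im'],z['d'];p=P('top')
C=cloud(p,d)
cv2.imwrite('pics/crop_a.png',cv2.resize(im[95:265,110:430],None,fx=2.5,fy=2.5,interpolation=cv2.INTER_CUBIC))
zz=np.load('pics/scene0.npz');C2=cloud(P('scene'),zz['d'])
cv2.imwrite('pics/crop_b.png',cv2.resize(zz['im'][120:320,170:400],None,fx=3,fy=3,interpolation=cv2.INTER_CUBIC))
print(C[345//1,150],C[200,250], d[200:203,250:253])
for q in ['kiln','ware_board','tray','raw_1','fired_1','glaze_jar','glaze_pot','brush','chamber_floor','lid_hinge','switch_grip','tray_in','lid_handle']:
    r=eyes.spot_point(q,'top'); print(q,[(np.round(x['position'],1).tolist(),round(x['score'],2)) for x in r])
E
```

```text
[ 0.12049547  0.39702536 -0.00359125] [0.50570889 0.10972318 0.11597922] [[1.1515055 1.1563804 1.1572047]
 [1.1561097 1.1530856 0.       ]
 [1.1515164 1.1516949 1.1539192]]
kiln [([389.3, 126.6], 0.64), ([279.3, 181.9], 0.57)]
ware_board [([177.4, 207.9], 0.93)]
tray [([401.3, 210.3], 0.88)]
raw_1 [([124.8, 260.6], 0.86), ([173.0, 200.5], 0.8), ([121.5, 190.4], 0.7), ([179.7, 240.4], 0.61), ([120.3, 227.4], 0.6)]
fired_1 [([299.7, 177.8], 0.82), ([280.8, 177.6], 0.79)]
glaze_jar [([188.3, 127.1], 0.75), ([284.6, 138.7], 0.37)]
glaze_pot [([385.5, 126.1], 0.88)]
brush [([296.5, 251.9], 0.5), ([281.1, 172.2], 0.45)]
chamber_floor [([282.2, 176.1], 0.93), ([278.4, 182.2], 0.74)]
lid_hinge [([279.8, 141.7], 0.92), ([281.5, 182.7], 0.31)]
switch_grip [([345.5, 181.5], 0.58)]
tray_in [([398.5, 212.1], 0.7)]
lid_handle [([287.0, 101.7], 0.64)]
```

View pics/crop_a.png

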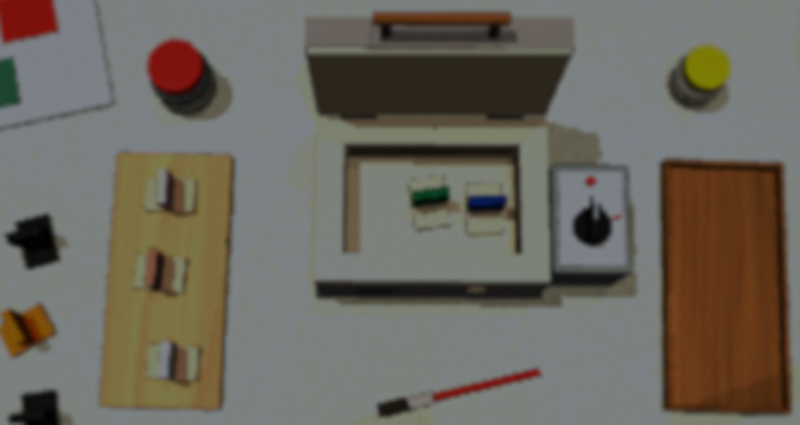

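View pics/crop_b.png

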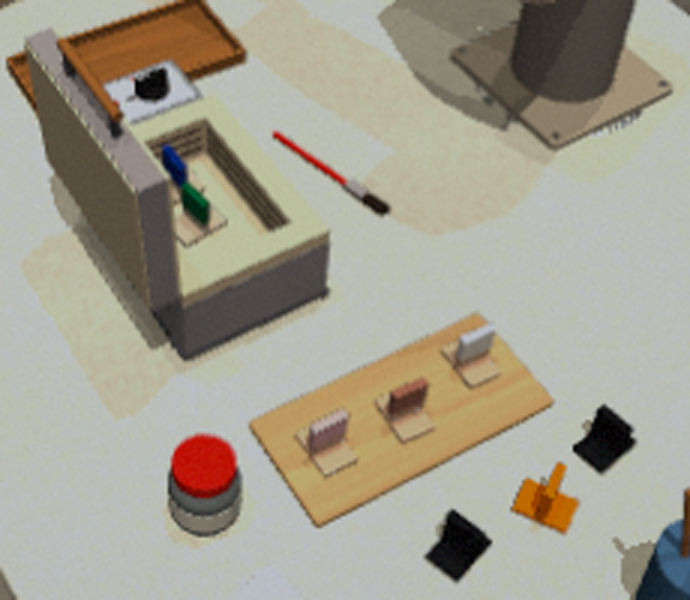

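```bash
cat > fit.py <<'E'
from h import *
from scipy.optimize import least_squares
def sbox(p,c,h):
    q=np.abs(p-c)-h
    return np.linalg.norm(np.maximum(q,0),axis=1)+np.minimum(q.max(1),0)
def T(p): # tile sdf
    return np.minimum(sbox(p,[0,0,.004],[.029,.02,.004]),sbox(p,[0,0,.0275],[.005,.02,.0275]))
def TF(p): return np.minimum(T(p),p[:,2])
def kiln(p):
    o=sbox(p,[0,0,.0575],[.09,.125,.0575]); i=sbox(p,[0,0,.105],[.06,.095,.05])
    return np.minimum(np.maximum(o,-i),p[:,2])
def board(p): return np.minimum(sbox(p,[0,0,.006],[.15,.07,.006]),p[:,2])
def tray(p):
    o=sbox(p,[0,0,.011],[.145,.07,.011]); i=sbox(p,[0,0,.0335],[.139,.064,.0275])
    return np.minimum(np.maximum(o,-i),p[:,2])
def fit(sdf,X,x0,z0,fitz=False,fs=.002):
    def loc(v):
        q=X-[v[0],v[1],z0+(v[3] if fitz else 0)]; c,s=np.cos(v[2]),np.sin(v[2])
        return np.c_[c*q[:,0]+s*q[:,1],-s*q[:,0]+c*q[:,1],q[:,2]]
    f=lambda v: sdf(loc(v))
    v0=list(x0)+([0] if fitz else [])
    r=least_squares(f,v0,loss='soft_l1',f_scale=fs,x_scale=[.01,.01,.1]+([.01] if fitz else []),diff_step=1e-4)
    return r.x, np.median(np.abs(f(r.x)))
def load(tag,cam):
    z=np.load('pics/%s.npz'%tag); C=cloud(P(cam),z['d']); C[z['d']<=0]=np.nan
    return z['im'],C
def near(C,xy,r,zlo,zhi):
    X=C.reshape(-1,3); m=(np.hypot(X[:,0]-xy[0],X[:,1]-xy[1])<r)&(X[:,2]>zlo)&(X[:,2]<zhi)
    return X[m]
E
python3 - <<'E'
from fit import *
it,Ct=load('top0','top'); isc,Cs=load('scene0','scene'); p=P('top')
pt=lambda u,v,z: onplane(p,[[u,v]],z)[0]
print('kiln c',pt(282,176,.055), 'tray',pt(400,211,.0),'board',pt(177,207,.012),'hinge',pt(280,142,.115))
ini={'pink':(110+165/2.5,95+193/2.5),'brown':(110+160/2.5,95+272/2.5),'white':(110+172/2.5,95+362/2.5)}
for n,(u,v) in ini.items():
    g=pt(u+1,v,.03)
    for nm,Cx in (('top',[Ct]),('scene',[Cs]),('both',[Ct,Cs])):
        X=np.concatenate([near(C,g,.05,.005,.09) for C in Cx]); best=None
        r=[fit(TF,X,[g[0],g[1],a],.012,True) for a in (1.3,1.6,1.9)]
        r=min(r,key=lambda t:t[1]); print(n,nm,len(X),np.round(r[0],4),round(r[1],5))
for n,(u,v) in {'green':(110+430/2.5,95+197/2.5),'blue':(110+487/2.5,95+205/2.5)}.items():
    g=pt(u,v,.09)
    for nm,Cx in (('top',[Ct]),('scene',[Cs]),('both',[Ct,Cs])):
        X=np.concatenate([near(C,g,.03,.045,.13) for C in Cx])
        r=[fit(TF,X,[g[0],g[1],a],.055,True) for a in (-.3,0,.3)]
        r=min(r,key=lambda t:t[1]); print(n,nm,len(X),np.round(r[0],4),round(r[1],5))
for nm,Cx in (('top',[Ct]),('scene',[Cs]),('both',[Ct,Cs])):
    g=pt(282,176,.055)
    X=np.concatenate([near(C,g,.17,-.01,.13) for C in Cx]); X=X[(X[:,0]<g[0]+.06)&(X[:,1]>g[1]-.11)]
    print('kiln',nm,len(X),fit(kiln,X,[g[0],g[1],0],0,True))
    g=pt(400,211,0); X=np.concatenate([near(C,g,.19,-.02,.04) for C in Cx]);X=X[X[:,1]<g[1]+.085]; print('tray',nm,fit(tray,X,[g[0],g[1],0],0,True,.001))
    g=pt(177,207,.012); X=np.concatenate([near(C,g,.19,-.02,.03) for C in Cx]); print('board',nm,fit(board,X,[g[0],g[1],0],0,True,.001))
E
```

```text
kiln c [0.58197821 0.02061236 0.055     ] tray [ 0.48363446 -0.3215061   0.        ] board [0.50500655 0.32462053 0.012     ] hinge [0.66383458 0.02630787 0.115     ]
pink top 870 [ 6.0600e-01  3.2380e-01  1.5388e+00 -1.4000e-03] 0.00147
pink scene 697 [6.0740e-01 3.2300e-01 1.5478e+00 6.0000e-04] 0.00127
pink both 1567 [ 6.0680e-01  3.2330e-01  1.5484e+00 -5.0000e-04] 0.00149
brown top 909 [ 5.1340e-01  3.3420e-01  1.4713e+00 -1.2000e-03] 0.00141
brown scene 652 [5.1490e-01 3.3360e-01 1.4781e+00 4.0000e-04] 0.00135
brown both 1561 [ 5.1470e-01  3.3390e-01  1.4563e+00 -6.0000e-04] 0.00148
white top 951 [ 4.101e-01  3.174e-01  1.495e+00 -1.200e-03] 0.00147
white scene 590 [4.1260e-01 3.1680e-01 1.5054e+00 4.0000e-04] 0.00142
white both 1541 [ 4.119e-01  3.171e-01  1.502e+00 -6.000e-04] 0.0015
green top 350 [ 0.5822  0.0237  0.1194 -0.001 ] 0.00116
green scene 220 [ 0.5843  0.0237  0.0978 -0.0008] 0.00112
green both 570 [ 0.5832  0.0234  0.0966 -0.0009] 0.00131
blue top 354 [ 0.5736 -0.0383  0.0053 -0.0009] 0.001
blue scene 132 [ 0.5753 -0.038  -0.0046 -0.0008] 0.00091
blue both 486 [ 
[... 369 characters left out ...]
scene 3455 (array([ 0.57748691,  0.02333158, -0.0217947 , -0.00076226]), np.float64(0.0015222098953485324))
tray scene (array([ 4.96145120e-01, -3.15334489e-01, -5.04074670e-02, -3.43241361e-04]), np.float64(0.0017429439893320562))
board scene (array([ 5.10147971e-01,  3.26060805e-01, -3.75962283e-02,  3.44084351e-04]), np.float64(0.0018668958071506076))
kiln both 11109 (array([ 0.57541353,  0.02333951, -0.02158537, -0.00099978]), np.float64(0.0015870504092164173))
tray both (array([ 0.49054267, -0.31714179, -0.05285375, -0.00073867]), np.float64(0.0015517057331129605))
board both (array([ 5.10065459e-01,  3.26835247e-01, -3.84068136e-02, -4.71028960e-04]), np.float64(0.0019040291886264432))
```

{"api": "apply_moves", "payload": {"motion": "34 51 0 0.117 60;34 51 0 0.117 50;34 51 0 0.117 40;34 51 0 0.117 40;34 51 0 0.117 40;34 51 0 0.117 40;34 51 0 0.117 40;34 51 0 0.117 40;34 51 0 0.117 40;34 51 0 0.117 40;0 0 0 0 40", "force": 30}}

```text
t: 2.12
eef_pos: [0.578, -0.0294, 0.2466]
eef_rot: [0.695, 0.719, 0.002, 0.003]
ft_force: [1.3, -0.8, 0.1]
width: 0.0402
```

{"api": "apply_moves", "payload": {"motion": "-3 -9 0 -0.035 40;0 0 -50 0 40;0 0 -50 0 40;0 0 -30 0 40;0 0 0 0 40"}}

```text
t: 2.75
eef_pos: [0.5727, -0.0462, 0.1154]
eef_rot: [0.713, 0.701, 0.002, 0.005]
ft_force: [0.2, -0.2, 0.2]
width: 0.0399
```

{"api": "apply_moves", "payload": {"motion": "2 8 0 0.01 40;0 0 -15 0 40;0 0 0 0 40"}}

```text
t: 3.12
eef_pos: [0.5768, -0.04, 0.1041]
eef_rot: [0.711, 0.703, 0.004, 0.007]
ft_force: [-1.5, 0.6, -0.0]
width: 0.04
```

```bash
python3 - <<'E'
from h import *
s=bot.sense();print(s['eef_pos'],s['ft_force'],s['t'])
im,d=snap('top','t1');cv2.imwrite('pics/c1.png',cv2.resize(im[120:230,220:360],None,fx=4,fy=4))
E
```

```text
[ 0.57682722 -0.03996431  0.10414382] [-1.50824002  0.58669287 -0.04556204] 3.125
```

View pics/c1.png

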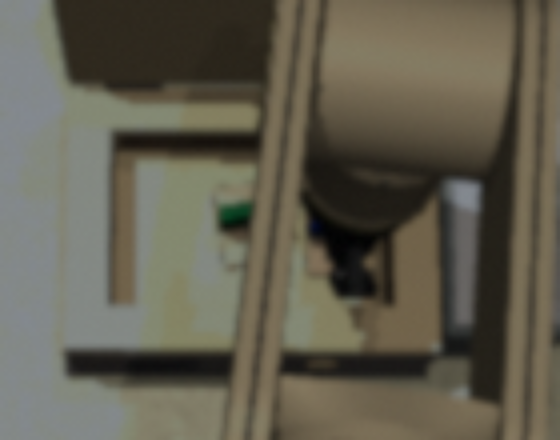

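{"api": "apply_moves", "payload": {"motion": "-2 1 -16 0 40;0 0 0 0 40;0 0 0 0 40"}}

```text
t: 3.55
eef_pos: [0.5762, -0.0388, 0.089]
eef_rot: [0.711, 0.704, 0.005, 0.008]
ft_force: [0.0, 0.6, 0.4]
width: 0.0401
```

{"api": "apply_moves", "payload": {"motion": "0 0 0 0 5;0 0 0 0 5;0 0 0 0 5;0 0 0 0 5;0 0 0 0 5"}}

```text
t: 4.18
eef_pos: [0.5764, -0.0389, 0.0898]
eef_rot: [0.711, 0.704, 0.005, 0.009]
ft_force: [-0.0, -0.2, 0.2]
width: 0.0098
```

{"api": "apply_moves", "payload": {"motion": "0 0 30 0 5;0 0 40 0 5;0 0 40 0 5;0 0 20 0 5"}}

```text
t: 4.68
eef_pos: [0.5735, -0.0385, 0.2198]
eef_rot: [0.711, 0.704, 0.003, 0.006]
ft_force: [-0.3, -0.1, -0.9]
width: 0.0094
```

```bash
cat >> h.py <<'E'
def st():
    from scipy.spatial.transform import Rotation as R
    s=bot.sense(); M=R.from_quat(s['eef_rot']).as_matrix()
    print('t %.2f'%s['t'],'pos',np.round(s['eef_pos']*1000,1),'phi %.3f'%(np.arctan2(M[1,1],M[0,1])),'toolz',np.round(M[:,2],4),'q',np.round(s['joint_positions'],3),'F',np.round(s['ft_force'],1),'w %.4f'%s['width'])
E
python3 -c "
from h import *
st()"
```

```text
t 4.67 pos [573.5 -38.5 219.8] phi -0.010 toolz [ 0.0128 -0.0042 -0.9999] q [-0.155  0.063  1.606 -0.002  1.459 -0.145] F [-0.3 -0.1 -0.9] w 0.0094
```

{"api": "apply_moves", "payload": {"motion": "-4 -30 0 -0.01 5;-4 -50 0 -0.01 5;-4 -50 0 -0.01 5;-4 -50 0 -0.01 5;-4 -50 0 0 5;-4 -40 0 0 5;0 -9 0 0 5;0 0 0 0 5"}}

```text
t: 5.68
eef_pos: [0.5492, -0.3248, 0.2227]
eef_rot: [0.724, 0.69, 0.005, 0.008]
ft_force: [-0.7, -0.4, -1.6]
width: 0.0096
```

```bash
python3 -c "
from h import *
st()"
```

```text
t 5.67 pos [ 549.2 -324.8  222.7] phi -0.049 toolz [ 0.0186 -0.0051 -0.9998] q [-0.618  0.226  1.423  0.007  1.475 -0.57 ] F [-0.7 -0.4 -1.6] w 0.0096
```

{"api": "apply_moves", "payload": {"motion": "0 8 -45 0 5;0 0 -50 0 5;0 0 -45 0 5;0 0 -15 0 5;0 0 0 0 5;0 0 -8 0 5;0 0 0 0 5"}}

```text
t: 6.55
eef_pos: [0.5543, -0.311, 0.0625]
eef_rot: [0.722, 0.692, 0.007, 0.013]
ft_force: [-0.0, -1.0, -0.6]
width: 0.0096
```

```bash
python3 -c "
from h import *
st()"
```

```text
t 6.55 pos [ 554.3 -311.    62.5] phi -0.042 toolz [ 0.0274 -0.0086 -0.9996] q [-0.596  0.351  1.578  0.009  1.185 -0.558] F [-0.  -1.  -0.6] w 0.0096
```

{"api": "apply_moves", "payload": {"motion": "0 -4 -14 0 5;0 0 0 0 5;0 0 -4 0 5;0 0 0 0 5"}}

```text
t: 7.05
eef_pos: [0.5555, -0.3166, 0.0457]
eef_rot: [0.722, 0.692, 0.007, 0.014]
ft_force: [0.1, -0.2, -1.3]
width: 0.0095
```

```bash
python3 -c "
from h import *
st()"
```

```text
t 7.05 pos [ 555.5 -316.6   45.7] phi -0.042 toolz [ 0.0305 -0.0108 -0.9995] q [-0.603  0.378  1.577  0.009  1.155 -0.564] F [ 0.1 -0.2 -1.3] w 0.0095
```

{"api": "apply_moves", "payload": {"motion": "0 0 -4 0 5;0 0 0 0 5;0 0 -2 0 5;0 0 0 0 5"}}

```text
t: 7.55
eef_pos: [0.5565, -0.3172, 0.0413]
eef_rot: [0.722, 0.692, 0.008, 0.016]
ft_force: [0.5, 0.9, -1.3]
width: 0.0095
```

{"api": "apply_moves", "payload": {"motion": "0 0 -1 0 12;0 0 0 0 18;0 0 0 0 30;0 0 0 0 34;0 0 0 0 34;0 0 30 0 34;0 0 50 0 34;0 0 50 0 34;0 0 50 0 34"}}

```text
t: 8.68
eef_pos: [0.5521, -0.3141, 0.2175]
eef_rot: [0.722, 0.692, 0.006, 0.009]
ft_force: [1.2, -1.2, -0.3]
width: 0.0339
```

```bash
python3 -c "
from h import *
st()"
```

```text
t 8.68 pos [ 552.1 -314.1  217.5] phi -0.042 toolz [ 0.0219 -0.0048 -0.9997] q [-0.603  0.218  1.441  0.009  1.462 -0.561] F [ 1.2 -1.2 -0.3] w 0.0339
```

```bash
python3 - <<'E'
from fit import *
snap('top','t2');snap('scene','s2')
it,Ct=load('t2','top'); isc,Cs=load('s2','scene')
for n,g,z,a in (('green',(.5832,.0235),.055,.1),('blue',(.5555,-.3165),.006,-.05)):
    for nm,Cx in (('top',[Ct]),('both',[Ct,Cs])):
        X=np.concatenate([near(C,g,.03,z-.01,z+.07) for C in Cx])
        print(n,nm,len(X),fit(TF,X,[*g,a],z,True))
E
```

```text
green top 347 (array([ 0.58213381,  0.02143812,  0.12590949, -0.00101298]), np.float64(0.0010510627196666164))
green both 573 (array([ 0.58317188,  0.02294196,  0.10931986, -0.00097195]), np.float64(0.0011533461315998209))
blue top 347 (array([ 0.55581656, -0.31846624, -0.04188875, -0.00072221]), np.float64(0.0010667936143262183))
blue both 400 (array([ 5.56002518e-01, -3.17939181e-01, -5.66659346e-02, -5.32788332e-04]), np.float64(0.0012064287757182564))
```

View pics/t2.png

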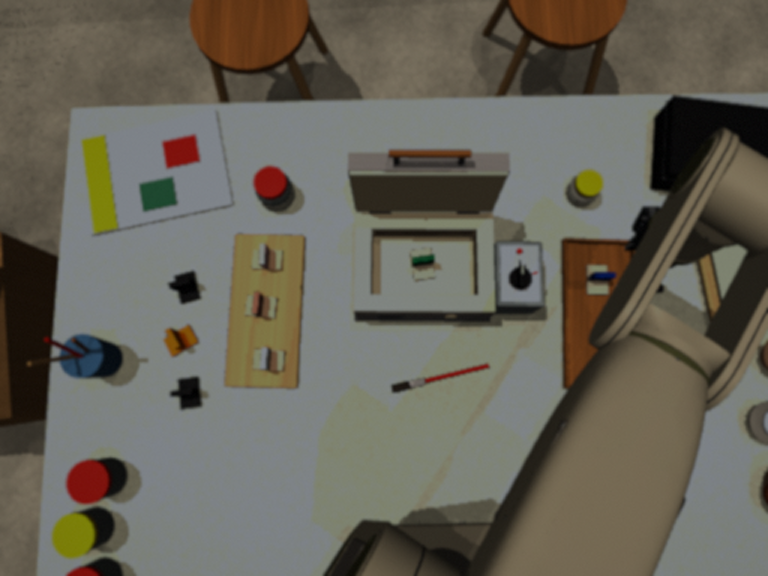

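{"api": "apply_moves", "payload": {"motion": "4 30 0 0.02 40;4 50 0 0.02 40;4 50 0 0.02 40;4 50 0 0.02 40;4 50 0 0.02 40;4 50 0 0.02 40;4 40 0 0.02 40;2 10 0 0 40;0 0 0 0 40"}}

```text
t: 9.9
eef_pos: [0.5844, 0.022, 0.2236]
eef_rot: [0.671, 0.741, 0.009, 0.016]
ft_force: [-0.3, -0.1, -0.6]
width: 0.0398
```

```bash
python3 -c "
from h import *
st()"
```

```text
t 9.90 pos [584.4  22.  223.6] phi 0.100 toolz [ 0.036  -0.0089 -0.9993] q [-0.046  0.067  1.596 -0.007  1.442 -0.145] F [-0.3 -0.1 -0.6] w 0.0398
```

{"api": "apply_moves", "payload": {"motion": "-3 0 -55 0 40;0 0 -55 0 40;0 1 -15 0 40;0 0 0 0 40;0 0 0 0 40"}}

```text
t: 10.52
eef_pos: [0.5839, 0.017, 0.1003]
eef_rot: [0.673, 0.739, 0.01, 0.02]
ft_force: [1.0, -0.3, 0.5]
width: 0.0395
```

```bash
python3 -c "
from h import *
st()"
```

```text
t 10.53 pos [583.9  17.  100.3] phi 0.094 toolz [ 0.0427 -0.0113 -0.999 ] q [-0.053  0.165  1.724 -0.01   1.21  -0.144] F [ 1.  -0.3  0.5] w 0.0395
```

{"api": "apply_moves", "payload": {"motion": "-2 6 -12 0 40;0 0 0 0 40;0 0 0 0 5;0 0 0 0 5;0 0 0 0 5;0 0 0 0 5;0 0 0 0 5"}}

```text
t: 11.4
eef_pos: [0.5849, 0.0234, 0.0931]
eef_rot: [0.673, 0.739, 0.012, 0.022]
ft_force: [0.5, -0.2, -1.4]
width: 0.0096
```

```bash
python3 -c "
from h import *
st()"
```

```text
t 11.40 pos [584.9  23.4  93.1] phi 0.095 toolz [ 0.0499 -0.0118 -0.9987] q [-0.042  0.17   1.732 -0.01   1.189 -0.132] F [ 0.5 -0.2 -1.4] w 0.0096
```

{"api": "apply_moves", "payload": {"motion": "0 0 40 0 5;0 0 60 0 5;0 0 60 0 5"}}

```text
t: 11.78
eef_pos: [0.5793, 0.0235, 0.2487]
eef_rot: [0.673, 0.739, 0.008, 0.017]
ft_force: [0.7, 0.6, -0.1]
width: 0.0096
```

```bash
python3 -c "
from h import *
st()"
```

```text
t 11.78 pos [579.3  23.5 248.7] phi 0.094 toolz [ 0.035  -0.0111 -0.9993] q [-0.042  0.042  1.576 -0.01   1.488 -0.136] F [ 0.7  0.6 -0.1] w 0.0096
```

{"api": "apply_moves", "payload": {"motion": "-22 -30 0 -0.02 5;-22 -50 0 -0.02 5;-22 -50 0 -0.02 5;-22 -50 0 -0.02 5;-22 -50 0 -0.02 5;-22 -50 0 -0.02 5;-16 -38 0 -0.02 5;0 -4 0 0 5"}}

```text
t: 12.78
eef_pos: [0.429, -0.3069, 0.2571]
eef_rot: [0.723, 0.69, 0.01, 0.024]
ft_force: [0.2, 1.0, -0.5]
width: 0.0098
```

```bash
python3 -c "
from h import *
st()"
```

```text
t 12.78 pos [ 429.  -306.9  257.1] phi -0.047 toolz [ 0.048  -0.0202 -0.9986] q [-0.73  -0.12   1.719  0.017  1.493 -0.683] F [ 0.2  1.  -0.5] w 0.0098
```

{"api": "apply_moves", "payload": {"motion": "0 -6 -55 0 5;0 0 -60 0 5;0 0 -60 0 5;0 0 -15 0 5;0 0 0 0 5"}}

```text
t: 13.4
eef_pos: [0.4314, -0.312, 0.0659]
eef_rot: [0.723, 0.69, 0.011, 0.027]
ft_force: [0.1, -0.0, 0.4]
width: 0.0095
```

```bash
python3 -c "
from h import *
st()"
```

```text
t 13.40 pos [ 431.4 -312.    65.9] phi -0.046 toolz [ 0.0535 -0.023  -0.9983] q [-0.735  0.063  1.904  0.021  1.12  -0.697] F [ 0.1 -0.   0.4] w 0.0095
```

{"api": "apply_moves", "payload": {"motion": "0 -2 -16 0 5;0 0 0 0 5;0 0 -5 0 5;0 0 0 0 5"}}

```text
t: 13.9
eef_pos: [0.4355, -0.3172, 0.0504]
eef_rot: [0.723, 0.69, 0.012, 0.032]
ft_force: [-0.1, 0.3, -0.2]
width: 0.0095
```

{"api": "apply_moves", "payload": {"motion": "0 0 -6 0 5;0 0 -2 0 5;0 0 0 0 14;0 0 0 0 34;0 0 20 0 34;0 0 60 0 34;0 0 60 0 34;0 0 50 0 34"}}

```text
t: 14.9
eef_pos: [0.432, -0.3143, 0.2318]
eef_rot: [0.723, 0.69, 0.011, 0.027]
ft_force: [1.4, -0.3, 0.3]
width: 0.0343
```

```bash
python3 - <<'E'
from fit import *
st()
snap('top','t3');snap('scene','s3')
it,Ct=load('t3','top'); isc,Cs=load('s3','scene')
for n,g,z,a in (('green',(.4355,-.3172),.006,-.05),('blue',(.5555,-.3165),.006,-.05)):
    for nm,Cx in (('top',[Ct]),('scene',[Cs])):
        X=np.concatenate([near(C,g,.03,z-.01,z+.07) for C in Cx])
        if len(X)>50:print(n,nm,len(X),fit(TF,X,[*g,a],z,True))
E
```

```text
t 14.90 pos [ 432.  -314.3  231.8] phi -0.046 toolz [ 0.0534 -0.0227 -0.9983] q [-0.737 -0.096  1.743  0.019  1.44  -0.693] F [ 1.4 -0.3  0.3] w 0.0343
green top 367 (array([ 0.4358457 , -0.31916209, -0.08669996, -0.00111539]), np.float64(0.001158094002646895))
green scene 156 (array([ 0.43826527, -0.31765402, -0.07818143, -0.00044837]), np.float64(0.0012278943796640758))
blue top 341 (array([ 0.55567556, -0.31802468, -0.05330493, -0.00095566]), np.float64(0.001089051887479359))
blue scene 53 (array([ 0.55835351, -0.3141316 , -0.06800777,  0.00059728]), np.float64(0.0013887955161794273))
```

View pics/s3.png

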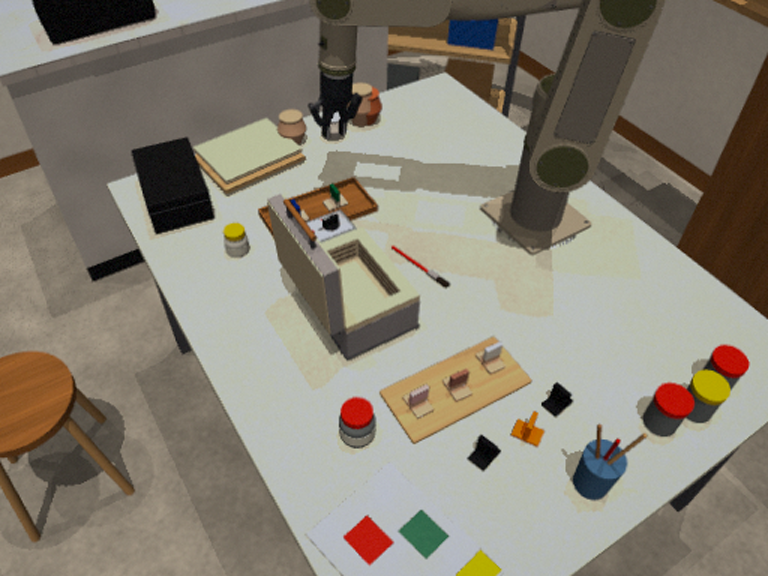

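{"api": "apply_moves", "payload": {"motion": "3 30 0 0.16 40;3 50 0 0.17 40;3 50 0 0.17 40;3 50 0 0.17 40;3 50 0 0.17 40;3 50 0 0.17 40;3 50 0 0.17 40;3 50 0 0.17 40;3 50 0 0.17 40;3 50 0 0.17 40;3 50 0 0.17 40;3 50 0 0.17 40"}}

```text
t: 16.5
eef_pos: [0.4678, 0.2778, 0.232]
eef_rot: [-0.233, 0.972, 0.034, 0.006]
ft_force: [0.1, -0.2, 0.7]
width: 0.0398
```

```bash
python3 -c "
from h import *
st()"
```

```text
t 16.50 pos [467.8 277.8 232. ] phi 2.043 toolz [-0.004   0.0689 -0.9976] q [ 0.399 -0.043  1.693  0.065  1.469 -1.649] F [ 0.1 -0.2  0.7] w 0.0398
```

{"api": "apply_moves", "payload": {"motion": "8 15 0 0.17 40;8 10 0 0.17 40;8 10 0 0.17 40;8 5 0 0.17 40;8 5 0 0.17 40;5 0 0 0.14 40;0 0 0 0 40;0 0 0 0 40;0 0 0 0 40;0 0 0 0 40;0 0 0 0 40;0 0 0 0 40"}}

```text
t: 18.0
eef_pos: [0.5106, 0.3278, 0.2241]
eef_rot: [-0.679, 0.733, 0.033, -0.015]
ft_force: [0.8, -0.5, -0.4]
width: 0.0398
```

```bash
python3 -c "
from h import *
st()"
```

```text
t 18.00 pos [510.6 327.8 224.1] phi 3.065 toolz [-0.0675  0.0275 -0.9973] q [ 0.455  0.199  1.452  0.054  1.539 -2.613] F [ 0.8 -0.5 -0.4] w 0.0398
```

{"api": "apply_moves", "payload": {"motion": "0 0 0 0 40;0 0 0 0 40;0 0 0 0 40;0 0 0 0 40;0 0 0 0 40;0 0 0 0 40;0 0 0 0 40;0 0 0 0 40;0 0 0 0 40;0 0 0 0 40;0 0 0 0 40;0 0 0 0 40"}}

```text
t: 19.5
eef_pos: [0.5107, 0.3278, 0.2242]
eef_rot: [-0.679, 0.733, 0.033, -0.015]
ft_force: [1.1, 0.5, 0.2]
width: 0.0401
```

```bash
python3 -c "
from h import *
st()"
```

```text
t 19.50 pos [510.7 327.8 224.2] phi 3.065 toolz [-0.0673  0.0275 -0.9974] q [ 0.455  0.199  1.452  0.054  1.539 -2.613] F [1.1 0.5 0.2] w 0.0401
```

{"api": "apply_moves", "payload": {"motion": "0 0 -10 0 40;0 0 -10 0 40;0 0 -10 0 40;0 0 -10 0 40;0 0 -10 0 40;0 0 -10 0 40;0 0 -10 0 40;0 0 -10 0 40;0 0 0 0 40;0 0 0 0 40"}}

```text
t: 20.75
eef_pos: [0.5099, 0.3274, 0.137]
eef_rot: [-0.679, 0.733, 0.033, -0.016]
ft_force: [0.2, 0.1, 0.8]
width: 0.0399
```

```bash
python3 -c "
from h import *
st()"
```

```text
t 20.75 pos [509.9 327.4 137. ] phi 3.065 toolz [-0.0694  0.0265 -0.9972] q [ 0.455  0.262  1.542  0.055  1.389 -2.621] F [0.2 0.1 0.8] w 0.0399
```

{"api": "apply_moves", "payload": {"motion": "0 0 60 0 40;0 0 20 0 40;0 0 0 0 40"}}

```text
t: 21.12
eef_pos: [0.5097, 0.3273, 0.2195]
eef_rot: [-0.679, 0.733, 0.033, -0.016]
ft_force: [0.3, 0.1, -1.0]
width: 0.0399
```

```bash
python3 -c "
from h import *
st()"
```

```text
t 21.12 pos [509.7 327.3 219.5] phi 3.065 toolz [-0.069   0.0266 -0.9973] q [ 0.455  0.201  1.459  0.054  1.532 -2.613] F [ 0.3  0.1 -1. ] w 0.0399
```

{"api": "apply_moves", "payload": {"motion": "0 0 20 0 40;0 0 20 0 40;0 0 20 0 40;0 0 20 0 40;0 0 20 0 40;0 0 20 0 40;0 0 0 0 40"}}

```text
t: 22.0
eef_pos: [0.5089, 0.3269, 0.3467]
eef_rot: [-0.679, 0.733, 0.033, -0.017]
ft_force: [0.3, 0.1, 0.5]
width: 0.0402
```

```bash
python3 -c "
from h import *
st()"
```

```text
t 22.00 pos [508.9 326.9 346.7] phi 3.065 toolz [-0.0699  0.0262 -0.9972] q [ 0.455  0.169  1.265  0.055  1.759 -2.601] F [0.3 0.1 0.5] w 0.0402
```

{"api": "apply_moves", "payload": {"motion": "0 0 -62 0 40;0 0 -62 0 40;0 0 -50 0 40;0 0 0 0 40"}}

```text
t: 22.5
eef_pos: [0.5074, 0.3261, 0.1678]
eef_rot: [-0.679, 0.733, 0.033, -0.016]
ft_force: [-0.0, 0.1, -0.3]
width: 0.04
```

```bash
python3 -c "
from h import *
st()"
```

```text
t 22.50 pos [507.4 326.1 167.8] phi 3.065 toolz [-0.0692  0.0264 -0.9973] q [ 0.455  0.228  1.523  0.055  1.441 -2.618] F [-0.   0.1 -0.3] w 0.0400
```

{"api": "apply_moves", "payload": {"motion": "0 0 20 -0.175 40;0 0 0 -0.18 40;0 0 0 -0.18 40;0 0 0 -0.18 40;0 0 0 -0.18 40;0 0 0 -0.18 40;0 0 0 -0.18 40;0 0 0 -0.18 40;0 0 0 -0.165 40;0 0 0 0 40"}}

```text
t: 23.75
eef_pos: [0.5166, 0.3308, 0.2183]
eef_rot: [0.078, 0.996, 0.036, 0.027]
ft_force: [-0.2, -0.3, -0.2]
width: 0.0402
```

```bash
python3 -c "
from h import *
st()"
```

```text
t 23.75 pos [516.6 330.8 218.3] phi 1.416 toolz [ 0.0594  0.0672 -0.996 ] q [ 0.467  0.1    1.573  0.034  1.385 -0.952] F [-0.2 -0.3 -0.2] w 0.0402
```

{"api": "apply_moves", "payload": {"motion": "0 0 0 -0.08 40;0 0 0 -0.08 40;0 0 0 -0.08 40;0 0 0 -0.08 40;0 0 0 -0.08 40;0 0 0 -0.08 40;0 0 0 -0.08 40;0 0 0 -0.08 40;0 0 0 0 40;0 0 0 0 40"}}

```text
t: 25.0
eef_pos: [0.522, 0.3331, 0.2364]
eef_rot: [0.376, 0.925, 0.03, 0.044]
ft_force: [-0.6, 0.1, -0.3]
width: 0.0399
```

```bash
python3 -c "
from h import *
st()"
```

```text
t 25.00 pos [522.  333.1 236.4] phi 0.801 toolz [ 0.1035  0.0233 -0.9944] q [ 0.502  0.093  1.548 -0.03   1.398 -0.293] F [-0.6  0.1 -0.3] w 0.0399
```

{"api": "apply_moves", "payload": {"motion": "0 0 0 0.16 40;0 0 0 0.16 40;0 0 0 0.16 40;0 0 0 0.16 40;0 0 0 0 40;0 0 0 0 40"}}

```text
t: 25.75
eef_pos: [0.5227, 0.3331, 0.2387]
eef_rot: [0.051, 0.997, 0.044, 0.032]
ft_force: [-0.5, -0.4, 1.1]
width: 0.0399
```

```bash
python3 -c "
from h import *
st()"
```

```text
t 25.75 pos [522.7 333.1 238.7] phi 1.470 toolz [ 0.0689  0.0838 -0.9941] q [ 0.459  0.091  1.547  0.045  1.405 -1.014] F [-0.5 -0.4  1.1] w 0.0399
```

{"api": "apply_moves", "payload": {"motion": "-45 -28 0 0 40;-45 -28 0 0 40;-45 -28 0 0 40;-45 -28 0 0 40;-40 -25 0 0 40;0 0 0 0 40"}}

```text
t: 26.5
eef_pos: [0.2967, 0.193, 0.2361]
eef_rot: [0.058, 0.997, 0.043, 0.032]
ft_force: [-0.3, 0.3, 0.2]
width: 0.04
```

```bash
python3 -c "
from h import *
st()"
```

```text
t 26.50 pos [296.7 193.  236.1] phi 1.458 toolz [ 0.0695  0.0821 -0.9942] q [ 0.381 -0.718  2.198  0.05   1.566 -1.072] F [-0.3  0.3  0.2] w 0.0400
```

{"api": "apply_moves", "payload": {"motion": "-17 -11 0 0 40;-17 -11 0 0 40;-17 -11 0 0 40;-8 -5 0 0 40;0 0 0 0 40"}}

```text
t: 27.12
eef_pos: [0.2557, 0.1654, 0.239]
eef_rot: [0.06, 0.997, 0.038, 0.026]
ft_force: [0.1, -0.0, 0.2]
width: 0.0401
```

```bash
python3 -c "
from h import *
st()"
```

```text
t 27.12 pos [255.7 165.4 239. ] phi 1.452 toolz [ 0.0567  0.0731 -0.9957] q [ 0.347 -0.888  2.281  0.05   1.67  -1.096] F [ 0.1 -0.   0.2] w 0.0401
```

{"api": "apply_moves", "payload": {"motion": "-9 -4 0 -0.1 40;-9 -4 0 -0.1 40;-9 -4 0 -0.1 40;-9 -4 0 -0.1 40;-9 -4 0 -0.1 40;0 0 0 0 40"}}

```text
t: 27.88
eef_pos: [0.2415, 0.1659, 0.2411]
eef_rot: [0.313, 0.949, 0.019, 0.02]
ft_force: [-0.5, 1.0, -0.5]
width: 0.0401
```

```bash
python3 -c "
from h import *
st()"
```

```text
t 27.88 pos [241.5 165.9 241.1] phi 0.935 toolz [ 0.0504  0.0229 -0.9985] q [ 0.426 -0.888  2.275 -0.     1.699 -0.508] F [-0.5  1.  -0.5] w 0.0401
```

{"api": "apply_moves", "payload": {"motion": "-10 -4.5 0 0 40;-10 -4.5 0 0 40;-10 -4.5 0 0 40;-10 -4.5 0 0 40;0 0 0 0 40"}}

```text
t: 28.5
eef_pos: [0.2255, 0.1663, 0.2435]
eef_rot: [0.311, 0.95, 0.006, 0.011]
ft_force: [0.3, 0.6, -0.1]
width: 0.0398
```

```bash
python3 -c "
from h import *
st()"
```

```text
t 28.50 pos [225.5 166.3 243.5] phi 0.939 toolz [ 0.0242  0.0042 -0.9997] q [ 0.461 -0.892  2.272 -0.007  1.738 -0.479] F [ 0.3  0.6 -0.1] w 0.0398
```

{"api": "apply_moves", "payload": {"motion": "30 15 0 0 40;48 28 0 0.08 40;48 28 0 0.08 40;48 28 0 0.09 40;48 28 0 0.09 40;45 28 0 0.09 40;20 10 0 0.09 40;0 0 0 0 40"}}

```text
t: 29.5
eef_pos: [0.5237, 0.3375, 0.2418]
eef_rot: [0.047, 0.999, 0.011, 0.01]
ft_force: [0.2, -0.1, -0.1]
width: 0.0398
```

```bash
python3 - <<'E'
from fit import *
st()
snap('top','t4');snap('scene','s4')
it,Ct=load('t4','top'); isc,Cs=load('s4','scene')
for n,g,z,a in (('pink',(.6068,.3233),.012,1.545),('brown',(.5147,.3339),.012,1.468),('white',(.4119,.3171),.012,1.50),('green',(.4355,-.3172),.006,-.05),('blue',(.5555,-.3165),.006,-.05)):
    for nm,Cx in (('top',[Ct]),('scene',[Cs])):
        X=np.concatenate([near(C,g,.03,z-.01,z+.06) for C in Cx])
        if len(X)>50:print(n,nm,len(X),fit(TF,X,[*g,a],z,True))
E
```

```text
t 29.50 pos [523.7 337.5 241.8] phi 1.476 toolz [ 0.0213  0.0211 -0.9995] q [ 0.485  0.166  1.456  0.009  1.491 -0.991] F [ 0.2 -0.1 -0.1] w 0.0398
pink top 315 (array([ 6.05882406e-01,  3.23837768e-01,  1.54356823e+00, -9.09693781e-04]), np.float64(0.0010620514905085848))
pink scene 304 (array([6.08081663e-01, 3.22825907e-01, 1.52704188e+00, 7.28990324e-04]), np.float64(0.001146141443464113))
brown top 113 (array([ 0.51500528,  0.33533068,  1.3977673 , -0.0015359 ]), np.float64(0.001302411009024524))
brown scene 292 (array([5.14714396e-01, 3.33413635e-01, 1.48632434e+00, 4.31249946e-04]), np.float64(0.0011419836712063258))
white scene 266 (array([4.12240670e-01, 3.16539069e-01, 1.52194832e+00, 4.81854854e-04]), np.float64(0.0011010241617821137))
green top 365 (array([ 0.4361153 , -0.31974956, -0.0569088 , -0.00101035]), np.float64(0.0012544504137759873))
green scene 160 (array([ 0.43847075, -0.31673095, -0.07576304, -0.00149601]), np.float64(0.0013913741351895513))
blue top 343 (array([ 0.55577544, -0.31808729, -0.03867649, -0.00062729]), np.float64(0.0010665857207504638))
blue scene 55 (array([ 0.5573923 , -0.31436023,  0.03771401, -0.00058257]), np.float64(0.0012425609403540483))
```

View pics/s4.png

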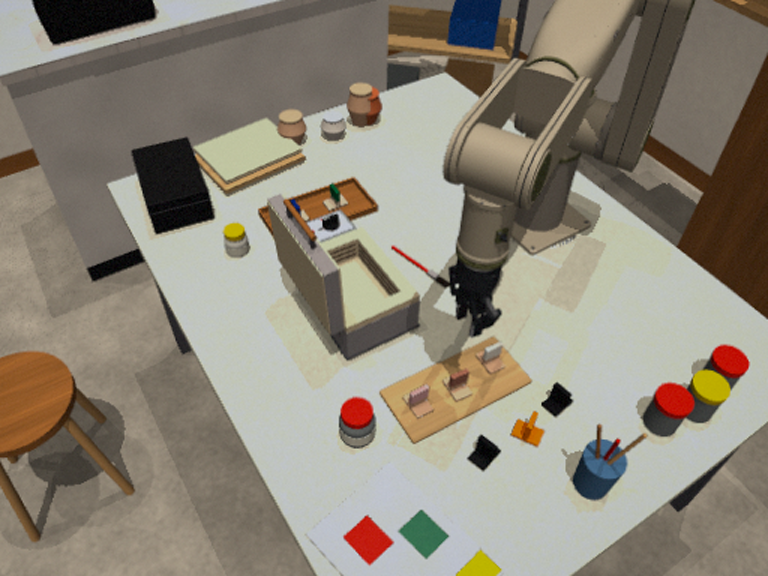

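{"api": "apply_moves", "payload": {"motion": "-8 -3 -40 0 40;0 0 -50 0 40;0 0 -50 0 40;0 0 -25 0 40;0 0 0 0 40"}}

```text
t: 30.22
eef_pos: [0.5099, 0.3321, 0.0775]
eef_rot: [0.052, 0.998, 0.012, 0.012]
ft_force: [-0.2, 0.5, -0.5]
width: 0.0401
```

```bash
python3 -c "
from h import *
st()"
```

```text
t 30.23 pos [509.9 332.1  77.5] phi 1.467 toolz [ 0.0262  0.0235 -0.9994] q [ 0.488  0.26   1.659  0.009  1.189 -0.982] F [-0.2  0.5 -0.5] w 0.0401
```

{"api": "apply_moves", "payload": {"motion": "4 2 -20 0 40;0 0 -12 0 40;0 0 0 0 40;0 0 0 0 40"}}

```text
t: 30.72
eef_pos: [0.516, 0.3353, 0.0483]
eef_rot: [0.053, 0.998, 0.014, 0.015]
ft_force: [-0.1, -0.8, -0.2]
width: 0.0404
```

```bash
python3 -c "
from h import *
st()"
```

```text
t 30.73 pos [516.  335.3  48.3] phi 1.466 toolz [ 0.0319  0.0265 -0.9991] q [ 0.488  0.309  1.659  0.009  1.133 -0.981] F [-0.1 -0.8 -0.2] w 0.0404
```

Close and lift.

{"api": "apply_moves", "payload": {"motion": "0 0 0 0 5;0 0 0 0 5;0 0 0 0 5;0 0 0 0 5;0 0 0 0 5"}}

```text
t: 31.35
eef_pos: [0.5172, 0.3357, 0.0503]
eef_rot: [0.053, 0.998, 0.015, 0.016]
ft_force: [0.1, 0.6, -0.5]
width: 0.0095
```

```bash
python3 -c "
from h import *
st()"
```

```text
t 31.35 pos [517.2 335.7  50.3] phi 1.466 toolz [ 0.0343  0.0273 -0.999 ] q [ 0.488  0.307  1.657  0.009  1.134 -0.981] F [ 0.1  0.6 -0.5] w 0.0095
```

{"api": "apply_moves", "payload": {"motion": "0 0 40 0 5;0 0 60 0 5;0 0 60 0 5;0 0 10 0 5;0 0 0 0 5"}}

```text
t: 31.98
eef_pos: [0.5142, 0.3343, 0.2222]
eef_rot: [0.053, 0.998, 0.013, 0.014]
ft_force: [0.1, 0.3, -1.0]
width: 0.0097
```

```bash
python3 -c "
from h import *
st()"
```

```text
t 31.98 pos [514.2 334.3 222.2] phi 1.466 toolz [ 0.0296  0.0251 -0.9992] q [ 0.488  0.141  1.519  0.008  1.443 -0.978] F [ 0.1  0.3 -1. ] w 0.0097
```

{"api": "apply_moves", "payload": {"motion": "5 -25 0 -0.15 5;6 -42 0 -0.165 5;6 -42 0 -0.165 5;6 -42 0 -0.165 5;6 -42 0 -0.165 5;6 -42 0 -0.165 5;6 -42 0 -0.165 5;6 -42 0 -0.165 5;5 -30 0 -0.165 5;0 -5 0 0 5;0 0 0 0 5"}}

```text
t: 33.35
eef_pos: [0.5538, -0.0307, 0.1937]
eef_rot: [0.724, 0.69, -0.007, 0.002]
ft_force: [0.2, 0.1, -0.6]
width: 0.0095
```

```bash
python3 -c "
from h import *
st()"
```

```text
t 33.35 pos [553.8 -30.7 193.7] phi -0.048 toolz [-0.0067 -0.0121 -0.9999] q [-0.14   0.044  1.675 -0.013  1.428 -0.09 ] F [ 0.2  0.1 -0.6] w 0.0095
```

{"api": "apply_moves", "payload": {"motion": "20 -5 0 0.025 5;0 0 -25 0 5;0 0 -35 0 5;0 0 0 0 5"}}

```text
t: 33.85
eef_pos: [0.5727, -0.0302, 0.1298]
eef_rot: [0.71, 0.704, -0.007, 0.0]
ft_force: [-0.9, 0.1, -1.2]
width: 0.0097
```

```bash
python3 -c "
from h import *
st()"
```

```text
t 33.85 pos [572.7 -30.2 129.8] phi -0.008 toolz [-0.0097 -0.0102 -0.9999] q [-0.135  0.152  1.68  -0.012  1.318 -0.124] F [-0.9  0.1 -1.2] w 0.0097
```

{"api": "apply_moves", "payload": {"motion": "2 -7 -10 -0.014 5;0 0 -16 0 5;0 0 0 0 5;0 0 -5 0 5;0 0 0 0 5"}}

```text
t: 34.48
eef_pos: [0.5768, -0.0367, 0.1005]
eef_rot: [0.714, 0.7, -0.006, 0.002]
ft_force: [0.7, -0.2, -1.9]
width: 0.0098
```

```bash
python3 -c "
from h import *
st()"
```

```text
t 34.48 pos [576.8 -36.7 100.5] phi -0.020 toolz [-0.0053 -0.0105 -0.9999] q [-0.146  0.191  1.694 -0.012  1.261 -0.122] F [ 0.7 -0.2 -1.9] w 0.0098
```

{"api": "apply_moves", "payload": {"motion": "-1 0 -6 0 5;0 0 0 0 5;0 0 -2 0 5;0 0 0 0 5"}}

```text
t: 34.98
eef_pos: [0.5765, -0.0369, 0.0931]
eef_rot: [0.714, 0.7, -0.005, 0.003]
ft_force: [0.0, -0.2, -0.5]
width: 0.0095
```

{"api": "apply_moves", "payload": {"motion": "0 0 0 0 16;0 0 0 0 30;0 0 0 0 30;0 0 25 0 30;0 0 50 0 30;0 0 50 0 30;0 0 0 0 30"}}

```text
t: 35.85
eef_pos: [0.5752, -0.0367, 0.221]
eef_rot: [0.714, 0.7, -0.006, 0.002]
ft_force: [0.9, -0.1, -0.6]
width: 0.0301
```

```bash
python3 -c "
from h import *
st()"
```

```text
t 35.85 pos [575.2 -36.7 221. ] phi -0.020 toolz [-0.0052 -0.0105 -0.9999] q [-0.146  0.083  1.583 -0.011  1.479 -0.125] F [ 0.9 -0.1 -0.6] w 0.0301
```

{"api": "apply_moves", "payload": {"motion": "0 25 0 0.15 40;3 38 0 0.16 40;3 38 0 0.16 40;3 38 0 0.16 40;3 38 0 0.16 40;4 38 0 0.16 40;4 38 0 0.16 40;4 38 0 0.16 40;4 38 0 0.16 40;4 22 0 0.13 40;0 0 0 0 40"}}

```text
t: 37.22
eef_pos: [0.6033, 0.324, 0.2103]
eef_rot: [-0.009, 1.0, -0.006, 0.002]
ft_force: [0.1, -1.1, 0.1]
width: 0.0401
```

```bash
python3 - <<'E'
from fit import *
st()
snap('top','t5');snap('scene','s5')
it,Ct=load('t5','top'); isc,Cs=load('s5','scene')
for n,g,z,a in (('brown',(.576,-.037),.055,-.02),('pink',(.6068,.3233),.012,1.545),('white',(.4119,.3171),.012,1.50),('green',(.4355,-.3172),.006,-.05),('blue',(.5555,-.3165),.006,-.05)):
    for nm,Cx in (('top',[Ct]),('scene',[Cs])):
        X=np.concatenate([near(C,g,.03,z-.01,z+.06) for C in Cx])
        if len(X)>50:print(n,nm,len(X),fit(TF,X,[*g,a],z,True))
E
```

```text
t 37.23 pos [603.3 324.  210.3] phi 1.589 toolz [ 0.0032 -0.0112 -0.9999] q [ 0.424  0.377  1.263 -0.012  1.503 -1.164] F [ 0.1 -1.1  0.1] w 0.0401
brown top 345 (array([ 0.57454134, -0.03509185, -0.02617597, -0.00079877]), np.float64(0.0011056682936676637))
brown scene 155 (array([ 0.57706522, -0.03401118,  0.03552615, -0.00097639]), np.float64(0.0011442752650004692))
pink scene 298 (array([6.07392357e-01, 3.22686149e-01, 1.56566048e+00, 7.84983692e-04]), np.float64(0.0009399010152556331))
white scene 263 (array([4.12075237e-01, 3.16635025e-01, 1.52994015e+00, 1.02712891e-03]), np.float64(0.000980939470855896))
green top 368 (array([ 0.43567765, -0.31972733, -0.02317076, -0.00099645]), np.float64(0.0012165810115413634))
green scene 162 (array([ 0.43829101, -0.31724877, -0.06999364, -0.00105637]), np.float64(0.0015263890834994317))
blue top 340 (array([ 0.5555805 , -0.31794342, -0.04400838, -0.00067597]), np.float64(0.001243491035607613))
blue scene 53 (array([ 5.56444158e-01, -3.18512652e-01, -9.35838748e-02, -1.30730052e-04]), np.float64(0.0011620189934512856))
```

View pics/t5.png

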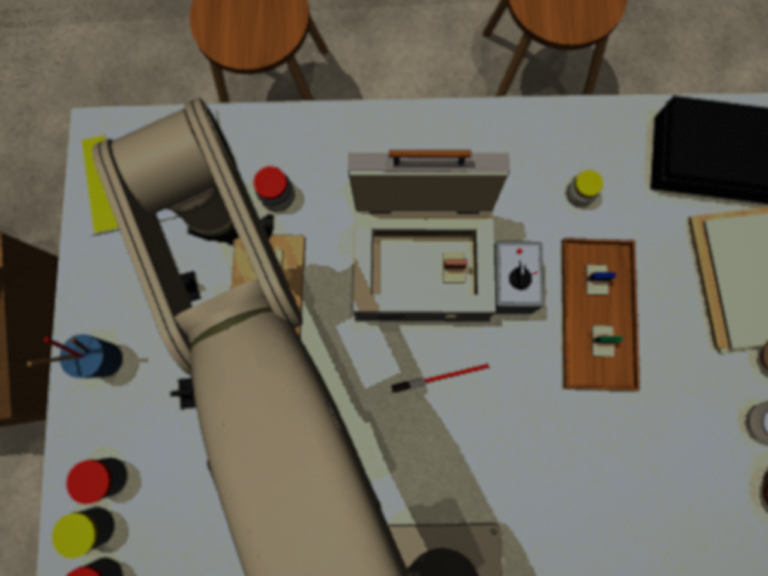

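{"api": "apply_moves", "payload": {"motion": "3 0 -40 -0.03 40;0 0 -50 0 40;0 0 -40 0 40;0 0 0 0 40"}}

```text
t: 37.83
eef_pos: [0.6071, 0.3171, 0.0786]
eef_rot: [0.015, 1.0, -0.006, 0.002]
ft_force: [-0.8, 0.3, 0.8]
width: 0.0401
```

```bash
python3 -c "
from h import *
st()"
```

```text
t 37.83 pos [607.1 317.1  78.6] phi 1.541 toolz [ 0.0047 -0.0123 -0.9999] q [ 0.413  0.48   1.379 -0.014  1.284 -1.124] F [-0.8  0.3  0.8] w 0.0401
```

{"api": "apply_moves", "payload": {"motion": "0 6 -20 0 40;0 0 -10 0 40;0 0 0 0 40;0 0 0 0 40"}}

```text
t: 38.33
eef_pos: [0.6106, 0.3239, 0.0529]
eef_rot: [0.016, 1.0, -0.005, 0.006]
ft_force: [-0.6, -0.2, 0.1]
width: 0.0398
```

```bash
python3 -c "
from h import *
st()"
```

```text
t 38.33 pos [610.6 323.9  52.9] phi 1.539 toolz [ 0.0118 -0.0093 -0.9999] q [ 0.42   0.517  1.379 -0.014  1.238 -1.114] F [-0.6 -0.2  0.1] w 0.0398
```

{"api": "apply_moves", "payload": {"motion": "-4 0 -7 0 40;0 0 0 0 40;0 0 0 0 5;0 0 0 0 5;0 0 0 0 5;0 0 0 0 5;0 0 0 0 5"}}

```text
t: 39.2
eef_pos: [0.6072, 0.3245, 0.0473]
eef_rot: [0.016, 1.0, -0.004, 0.007]
ft_force: [0.4, -0.2, -0.8]
width: 0.0098
```

```bash
python3 -c "
from h import *
st()"
```

```text
t 39.20 pos [607.2 324.5  47.3] phi 1.539 toolz [ 0.0142 -0.0083 -0.9999] q [ 0.423  0.515  1.393 -0.014  1.224 -1.111] F [ 0.4 -0.2 -0.8] w 0.0098
```

{"api": "apply_moves", "payload": {"motion": "0 0 40 0 5;0 0 60 0 5;0 0 60 0 5;0 0 10 0 5;0 0 0 0 5"}}

```text
t: 39.83
eef_pos: [0.6046, 0.3231, 0.2196]
eef_rot: [0.016, 1.0, -0.005, 0.005]
ft_force: [-0.2, -0.2, -0.9]
width: 0.0093
```

```bash
python3 -c "
from h import *
st()"
```

```text
t 39.83 pos [604.6 323.1 219.6] phi 1.539 toolz [ 0.0102 -0.0101 -0.9999] q [ 0.423  0.369  1.257 -0.013  1.511 -1.115] F [-0.2 -0.2 -0.9] w 0.0093
```

{"api": "apply_moves", "payload": {"motion": "-1 -20 0 -0.15 5;-2 -33 0 -0.16 5;-2 -33 0 -0.16 5;-2 -33 0 -0.16 5;-2 -33 0 -0.16 5;-2 -33 0 -0.16 5;-2 -33 0 -0.16 5;-2 -33 0 -0.16 5;-2 -28 0 -0.16 5;-2 -10 0 -0.12 5;0 0 0 0 5"}}

```text
t: 41.2
eef_pos: [0.5724, 0.0241, 0.1917]
eef_rot: [0.728, 0.685, -0.014, -0.016]
ft_force: [-0.5, -0.2, -0.6]
width: 0.0099
```

```bash
python3 -c "
from h import *
st()"
```

```text
t 41.20 pos [572.4  24.1 191.7] phi -0.060 toolz [-0.0419  0.0051 -0.9991] q [-0.049  0.127  1.591  0.003  1.466  0.011] F [-0.5 -0.2 -0.6] w 0.0099
```

{"api": "apply_moves", "payload": {"motion": "4 0 -25 0.038 5;0 0 -30 0 5;0 0 0 0 5"}}

```text
t: 41.58
eef_pos: [0.5747, 0.0258, 0.132]
eef_rot: [0.711, 0.703, -0.015, -0.018]
ft_force: [-1.0, 0.2, -0.7]
width: 0.0097
```

```bash
python3 -c "
from h import *
st()"
```

```text
t 41.58 pos [574.7  25.8 132. ] phi -0.011 toolz [-0.0467  0.004  -0.9989] q [-0.045  0.188  1.636  0.002  1.365 -0.035] F [-1.   0.2 -0.7] w 0.0097
```

{"api": "apply_moves", "payload": {"motion": "1 -1 -15 -0.01 5;0 0 -15 0 5;0 0 0 0 5;0 0 -5 0 5;0 0 0 0 5"}}

```text
t: 42.2
eef_pos: [0.5771, 0.0256, 0.0971]
eef_rot: [0.713, 0.7, -0.014, -0.017]
ft_force: [-0.6, 0.2, -0.6]
width: 0.0096
```

```bash
python3 -c "
from h import *
st()"
```

```text
t 42.20 pos [577.1  25.6  97.1] phi -0.018 toolz [-0.0438  0.0044 -0.999 ] q [-0.046  0.229  1.657  0.003  1.3   -0.028] F [-0.6  0.2 -0.6] w 0.0096
```

{"api": "apply_moves", "payload": {"motion": "0 0 -5 0 5;0 0 0 0 5;0 0 0 0 16;0 0 0 0 30;0 0 0 0 30"}}

```text
t: 42.82
eef_pos: [0.5782, 0.0255, 0.0932]
eef_rot: [0.713, 0.7, -0.013, -0.016]
ft_force: [1.0, -0.2, -0.6]
width: 0.0302
```

```bash
python3 -c "
from h import *
st()"
```

```text
t 42.83 pos [578.2  25.5  93.2] phi -0.018 toolz [-0.0412  0.0043 -0.9991] q [-0.046  0.233  1.659  0.002  1.29  -0.028] F [ 1.  -0.2 -0.6] w 0.0302
```

{"api": "apply_moves", "payload": {"motion": "0 0 25 0 30;0 0 50 0 30;0 0 50 0 30;0 0 0 0 30"}}

```text
t: 43.32
eef_pos: [0.5768, 0.0255, 0.2213]
eef_rot: [0.713, 0.7, -0.014, -0.017]
ft_force: [0.9, -0.4, -0.6]
width: 0.0302
```

```bash
python3 -c "
from h import *
st()"
```

```text
t 43.33 pos [576.8  25.5 221.3] phi -0.018 toolz [-0.0429  0.0044 -0.9991] q [-0.046  0.122  1.542  0.002  1.521 -0.028] F [ 0.9 -0.4 -0.6] w 0.0302
```

{"api": "apply_moves", "payload": {"motion": "-8 20 0 0.14 40;-17 30 0 0.155 40;-17 30 0 0.155 40;-17 30 0 0.155 40;-17 30 0 0.155 40;-17 30 0 0.155 40;-17 30 0 0.155 40;-17 30 0 0.155 40;-17 28 0 0.155 40;-14 20 0 0.13 40;0 0 0 0 40"}}

```text
t: 44.7
eef_pos: [0.4101, 0.3098, 0.2133]
eef_rot: [0.016, 1.0, -0.024, -0.005]
ft_force: [-0.0, -0.2, -0.2]
width: 0.0402
```

```bash
python3 - <<'E'
from fit import *
st()
snap('top','t6');snap('scene','s6')
it,Ct=load('t6','top'); isc,Cs=load('s6','scene')
for n,g,z,a in (('brown',(.576,-.035),.055,-.02),('pink',(.577,.0255),.055,-.02),('white',(.4119,.3171),.012,1.50),('green',(.4355,-.3172),.006,-.05),('blue',(.5555,-.3165),.006,-.05)):
    for nm,Cx in (('top',[Ct]),('scene',[Cs])):
        X=np.concatenate([near(C,g,.03,z-.01,z+.06) for C in Cx])
        if len(X)>50:print(n,nm,len(X),fit(TF,X,[*g,a],z,True))
E
```

```text
t 44.70 pos [410.1 309.8 213.3] phi 1.540 toolz [-0.0103 -0.0477 -0.9988] q [ 0.571 -0.05   1.733 -0.035  1.493 -0.966] F [-0.  -0.2 -0.2] w 0.0402
brown top 342 (array([ 0.57452407, -0.03519377, -0.02466618, -0.00091023]), np.float64(0.000973655186585405))
brown scene 137 (array([ 5.76616200e-01, -3.44959794e-02, -1.37969033e-02, -9.65534261e-05]), np.float64(0.0012439909783382311))
pink top 342 (array([ 0.57384007,  0.02761347, -0.02123801, -0.00103513]), np.float64(0.0010982018429441477))
pink scene 230 (array([ 0.57630569,  0.02654725, -0.02698561, -0.00083468]), np.float64(0.0010981181893325392))
white top 136 (array([ 4.10800540e-01,  3.18219634e-01,  1.55653713e+00, -8.51480725e-04]), np.float64(0.0011022405258427175))
white scene 267 (array([4.11583702e-01, 3.16620697e-01, 1.49693690e+00, 1.28780117e-03]), np.float64(0.0011204436597280695))
green top 364 (array([ 0.43577217, -0.31907567,  0.00762508, -0.00082837]), np.float64(0.0014196089034851115))
green scene 161 (array([ 0.43821473, -0.31850681, -0.03593347, -0.00078554]), np.float64(0.0012103993576844559))
blue top 344 (array([ 5.55655746e-01, -3.18147532e-01, -1.93792076e-02, -5.16203868e-04]), np.float64(0.0010096703949648866))
blue scene 54 (array([ 5.58142430e-01, -3.14864848e-01,  1.68770962e-02, -3.86859410e-05]), np.float64(0.0012360381462686422))
```

{"api": "apply_moves", "payload": {"motion": "2 7 -40 -0.025 40;0 0 -50 0 40;0 0 -40 0 40;0 0 0 0 40"}}

```text
t: 45.3
eef_pos: [0.4162, 0.3121, 0.081]
eef_rot: [0.037, 0.999, -0.024, -0.004]
ft_force: [0.0, -0.7, -0.0]
width: 0.0399
```

```bash
python3 -c "
from h import *
st()"
```

```text
t 45.30 pos [416.2 312.1  81. ] phi 1.497 toolz [-0.0088 -0.0474 -0.9988] q [ 0.569  0.095  1.839 -0.037  1.241 -0.916] F [ 0.  -0.7 -0. ] w 0.0399
```

{"api": "apply_moves", "payload": {"motion": "-4 5 -20 0.01 40;0 0 -14 0 40;0 0 0 0 40;0 0 0 0 40"}}

```text
t: 45.8
eef_pos: [0.4173, 0.3174, 0.0525]
eef_rot: [0.035, 0.999, -0.022, -0.0]
ft_force: [0.7, 0.2, -0.0]
width: 0.0401
```

```bash
python3 -c "
from h import *
st()"
```

```text
t 45.80 pos [417.3 317.4  52.5] phi 1.501 toolz [-0.0017 -0.0439 -0.999 ] q [ 0.577  0.138  1.85  -0.039  1.179 -0.909] F [ 0.7  0.2 -0. ] w 0.0401
```

{"api": "apply_moves", "payload": {"motion": "-6 0 -7 0 40;0 0 0 0 40;0 0 0 0 5;0 0 0 0 5;0 0 0 0 5;0 0 0 0 5;0 0 0 0 5"}}

```text
t: 46.68
eef_pos: [0.4122, 0.3183, 0.0473]
eef_rot: [0.035, 0.999, -0.021, 0.001]
ft_force: [0.3, -0.4, -0.4]
width: 0.0093
```

```bash
python3 -c "
from h import *
st()"
```

```text
t 46.67 pos [412.2 318.3  47.3] phi 1.501 toolz [ 0.0012 -0.042  -0.9991] q [ 0.583  0.134  1.865 -0.039  1.164 -0.902] F [ 0.3 -0.4 -0.4] w 0.0093
```

{"api": "apply_moves", "payload": {"motion": "0 0 40 0 5;0 0 60 0 5;0 0 60 0 5;0 0 10 0 5;0 0 0 0 5"}}

```text
t: 47.3
eef_pos: [0.4097, 0.3165, 0.2198]
eef_rot: [0.035, 0.999, -0.022, -0.001]
ft_force: [-0.5, 0.3, -1.3]
width: 0.0096
```

```bash
python3 -c "
from h import *
st()"
```

```text
t 47.30 pos [409.7 316.5 219.8] phi 1.501 toolz [-0.0028 -0.0446 -0.999 ] q [ 0.583 -0.051  1.722 -0.036  1.498 -0.915] F [-0.5  0.3 -1.3] w 0.0096
```

{"api": "apply_moves", "payload": {"motion": "9 -15 3 -0.14 5;18 -25 3 -0.155 5;18 -25 3 -0.155 5;18 -25 3 -0.155 5;18 -25 3 -0.155 5;18 -25 3 -0.155 5;18 -25 3 -0.155 5;18 -25 3 -0.155 5;18 -25 3 -0.155 5;14 -15 0 -0.13 5;0 0 0 0 5"}}

```text
t: 48.68
eef_pos: [0.5697, 0.076, 0.2184]
eef_rot: [0.726, 0.686, -0.024, -0.033]
ft_force: [0.2, -0.1, -0.0]
width: 0.0095
```

```bash
python3 -c "
from h import *
st()"
```

```text
t 48.67 pos [569.7  76.  218.4] phi -0.057 toolz [-0.0807  0.0158 -0.9966] q [0.032 0.15  1.518 0.018 1.554 0.088] F [ 0.2 -0.1 -0. ] w 0.0095
```

{"api": "apply_moves", "payload": {"motion": "7 7 -35 0.035 5;0 0 -45 0 5;0 0 0 0 5"}}

```text
t: 49.05
eef_pos: [0.5732, 0.0846, 0.1323]
eef_rot: [0.711, 0.702, -0.027, -0.036]
ft_force: [0.7, 0.2, 0.2]
width: 0.0096
```

```bash
python3 -c "
from h import *
st()"
```

```text
t 49.05 pos [573.2  84.6 132.3] phi -0.013 toolz [-0.088   0.0129 -0.996 ] q [0.048 0.235 1.584 0.017 1.411 0.057] F [0.7 0.2 0.2] w 0.0096
```

{"api": "apply_moves", "payload": {"motion": "2 -1 -15 -0.01 5;0 0 -15 0 5;0 0 0 0 5;0 0 -5 0 5;0 0 0 0 5"}}

```text
t: 49.68
eef_pos: [0.5773, 0.0845, 0.0996]
eef_rot: [0.714, 0.699, -0.025, -0.034]
ft_force: [-0.1, -0.3, -0.6]
width: 0.0096
```

```bash
python3 -c "
from h import *
st()"
```

```text
t 49.67 pos [577.3  84.5  99.6] phi -0.020 toolz [-0.0825  0.0141 -0.9965] q [0.047 0.273 1.601 0.018 1.349 0.063] F [-0.1 -0.3 -0.6] w 0.0096
```

{"api": "apply_moves", "payload": {"motion": "0 -1 -7 0 5;0 0 0 0 5;0 0 0 0 16;0 0 0 0 30;0 0 0 0 30"}}

```text
t: 50.3
eef_pos: [0.5783, 0.0834, 0.0936]
eef_rot: [0.714, 0.699, -0.024, -0.033]
ft_force: [-0.0, -0.8, -0.2]
width: 0.0299
```

```bash
python3 -c "
from h import *
st()"
```

```text
t 50.30 pos [578.3  83.4  93.6] phi -0.020 toolz [-0.0802  0.0142 -0.9967] q [0.045 0.28  1.605 0.018 1.336 0.061] F [-0.  -0.8 -0.2] w 0.0299
```

{"api": "apply_moves", "payload": {"motion": "0 0 25 0 30;0 0 50 0 30;0 0 50 0 30;-40 -30 20 0 30;-50 -40 20 0 30;-50 -50 20 0 30;-50 -50 0 0 30;0 -50 0 0 30;0 0 0 0 30"}}

```text
t: 51.42
eef_pos: [0.3989, -0.1245, 0.2802]
eef_rot: [0.713, 0.7, -0.024, -0.03]
ft_force: [0.4, -0.2, -0.2]
width: 0.0299
```

```bash
python3 - <<'E'
from fit import *
st()
snap('top','t7');snap('scene','s7')
it,Ct=load('t7','top'); isc,Cs=load('s7','scene')
for n,g,z,a in (('brown',(.576,-.035),.055,-.02),('pink',(.577,.0255),.055,-.02),('white',(.577,.084),.055,-.02),('green',(.4355,-.3172),.006,-.05),('blue',(.5555,-.3165),.006,-.05)):
    for nm,Cx in (('top',[Ct]),('scene',[Cs])):
        X=np.concatenate([near(C,g,.03,z-.01,z+.06) for C in Cx])
        if len(X)>50:print(n,nm,len(X),fit(TF,X,[*g,a],z,True))
for q in ['switch_grip','lid_handle','lid_hinge']:
    for c in ('top','scene'):
        print(q,c,[(np.round(x['position'],1).tolist(),round(x['score'],2)) for x in eyes.spot_point(q,c)])
E
```

```text
t 51.42 pos [ 398.9 -124.5  280.2] phi -0.019 toolz [-0.0756  0.0098 -0.9971] q [-0.408 -0.314  1.845 -0.021  1.685 -0.39 ] F [ 0.4 -0.2 -0.2] w 0.0299
brown top 346 (array([ 0.57439179, -0.03539416, -0.03345335, -0.00103945]), np.float64(0.0009812870377482463))
brown scene 131 (array([ 0.57676749, -0.03350829,  0.01671927, -0.0008446 ]), np.float64(0.0009179754544351992))
pink top 343 (array([ 0.57390982,  0.02761653, -0.01573589, -0.00134043]), np.float64(0.001099925366252641))
pink scene 211 (array([ 0.57606008,  0.02614526, -0.03697414, -0.00110022]), np.float64(0.0009410739980949961))
white top 342 (array([ 0.5722063 ,  0.08299019, -0.03172603, -0.00082744]), np.float64(0.0011364707595161415))
white scene 110 (array([ 5.74633025e-01,  8.42860579e-02, -4.25417741e-02, -4.53998016e-04]), np.float64(0.0006652511673147926))
green scene 153 (array([ 4.38334802e-01, -3.17426523e-01, -8.59205234e-02, -4.02805463e-04]), np.float64(0.00128711531319467))
blue scene 51 (array([ 5.57320814e-01, -3.16132694e-01, -1.14663685e-01,  4.98953465e-04]), np.float64(0.0012515226068526195))
switch_grip top [([345.6, 183.1], 0.57), ([299.2, 178.2], 0.27)]
switch_grip scene [([209.6, 140.8], 0.48), ([221.2, 147.3], 0.45), ([196.8, 149.2], 0.28)]
lid_handle top [([288.2, 103.4], 0.9)]
lid_handle scene [([199.8, 147.6], 0.55)]
lid_hinge top [([284.8, 138.1], 0.89)]
lid_hinge scene [([213.4, 192.3], 0.95)]
```

View pics/t7.png

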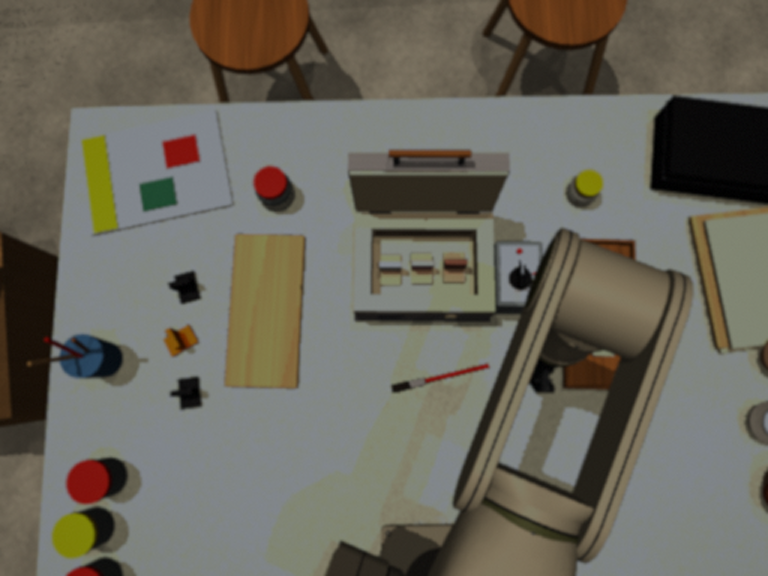

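View pics/s7.png

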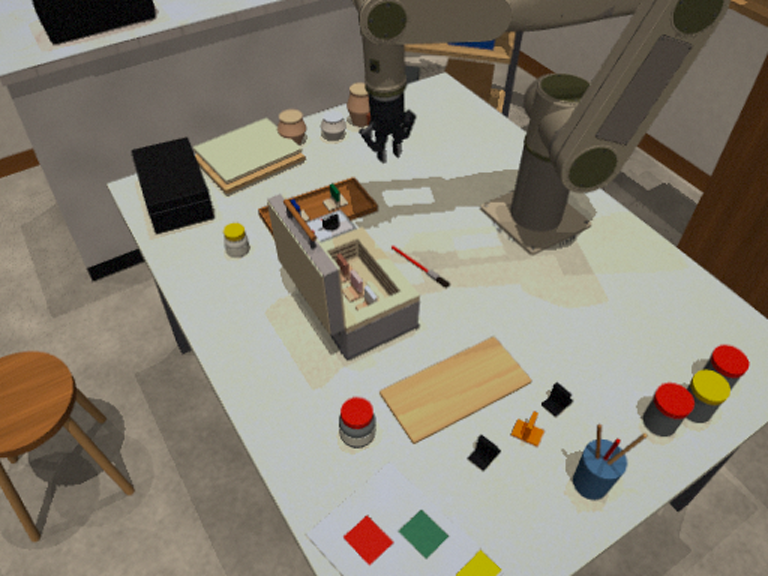

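```bash
python3 - <<'E'
from fit import *
for tag,cam in (('t7','top'),('s7','scene')):
    im,C=load(tag,cam); X=C.reshape(-1,3); b=im.reshape(-1,3).astype(int)
    m=(X[:,2]>.30)&(X[:,2]<.37)&(abs(X[:,1]-.02)<.1)&(X[:,0]>.6)&(X[:,0]<.75)&(b[:,2]>1.6*b[:,0])
    print(cam,'bar',m.sum(),np.median(X[m],0),np.percentile(X[m],[3,97],axis=0).round(4).tolist())
    q=X[m]; k=np.polyfit(q[:,1],q[:,0],1); print('slope',k)
    m=(X[:,2]>.2)&(X[:,2]<.345)&(abs(X[:,1]-.02)<.14)&(X[:,0]>.6)&(X[:,0]<.75)&~m
    print('lid',m.sum(),np.percentile(X[m],[3,50,97],axis=0).round(4).tolist())
    m=(X[:,2]>.13)&(X[:,2]<.145)&(abs(X[:,1]+.16)<.06)&(X[:,0]>.5)&(X[:,0]<.65)
    print('sw',m.sum(),np.percentile(X[m],[3,50,97],axis=0).round(4).tolist())
    if cam=='top': print(onplane(P('top'),[[345.6,182.5]],.127))
im,_=load('t7','top');cv2.imwrite('pics/sw.png',cv2.resize(im[155:215,320:375],None,fx=10,fy=10,interpolation=cv2.INTER_CUBIC))
E
```

```text
top bar 277 [0.69236349 0.01968613 0.33206816] [[0.6881, -0.0366, 0.3254], [0.6983, 0.0758, 0.3362]]
slope [0.02155019 0.6923358 ]
lid 2867 [[0.6691, -0.0979, 0.2069], [0.6759, 0.0202, 0.29], [0.7079, 0.1371, 0.2972]]
sw 74 [[0.5221, -0.1539, 0.1311], [0.5403, -0.1477, 0.1358], [0.5592, -0.1424, 0.1387]]
[[ 0.54621829 -0.14344972  0.127     ]]
scene bar 127 [0.69823118 0.02523719 0.33276944] [[0.6918, -0.0364, 0.3269], [0.7027, 0.0807, 0.3362]]
slope [0.02360263 0.69745674]
lid 1530 [[0.6798, -0.0954, 0.2053], [0.7083, 0.0661, 0.2827], [0.7152, 0.1458, 0.2983]]
sw 33 [[0.5258, -0.1524, 0.1304], [0.545, -0.1455, 0.1341], [0.5622, -0.1385, 0.1385]]
```

View pics/sw.png

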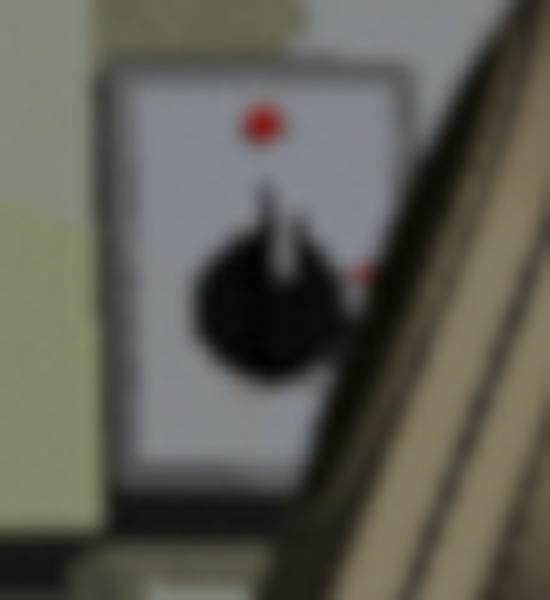

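{"api": "apply_moves", "payload": {"motion": "0 0 50 0 45;20 10 50 0 45;48 23 40 0 45;48 23 0 0 45;48 23 0 0 45;48 23 0 0 45;48 23 0 0 45;30 16 0 0 45;0 0 0 0 45", "force": 20}}

```text
t: 52.95
eef_pos: [0.6954, 0.0315, 0.4161]
eef_rot: [0.708, 0.705, -0.025, -0.033]
ft_force: [-0.2, 0.3, -0.3]
width: 0.0451
```

```bash
python3 -c "
from h import *
st()"
```

```text
t 52.95 pos [695.4  31.5 416.1] phi -0.003 toolz [-0.0813  0.0111 -0.9966] q [-0.033  0.51   0.723  0.009  1.991 -0.025] F [-0.2  0.3 -0.3] w 0.0451
```

{"api": "apply_moves", "payload": {"motion": "0 -9 -20 -0.02 45;0 0 -30 0 45;0 0 -15 0 45;0 0 0 0 45"}}

```text
t: 53.45
eef_pos: [0.6944, 0.0239, 0.3503]
eef_rot: [0.714, 0.699, -0.025, -0.032]
ft_force: [0.1, 0.1, 0.4]
width: 0.0451
```

```bash
python3 -c "
from h import *
st()"
```

```text
t 53.45 pos [694.4  23.9 350.3] phi -0.021 toolz [-0.0805  0.012  -0.9967] q [-0.044  0.469  0.897  0.009  1.857 -0.02 ] F [0.1 0.1 0.4] w 0.0451
```

{"api": "apply_moves", "payload": {"motion": "0 0 -15 0 45;0 0 -8 0 45;0 0 0 0 45;0 0 0 0 8;0 0 0 0 8;0 0 0 0 8;0 0 0 0 8;0 0 0 0 8", "force": 20}}

```text
t: 54.45
eef_pos: [0.6952, 0.0238, 0.3299]
eef_rot: [0.714, 0.699, -0.023, -0.03]
ft_force: [-0.3, -0.5, -0.4]
width: 0.0109
```

```bash
python3 -c "
from h import *
st()"
```

```text
t 54.45 pos [695.2  23.8 329.9] phi -0.021 toolz [-0.0751  0.0117 -0.9971] q [-0.044  0.461  0.944  0.009  1.813 -0.02 ] F [-0.3 -0.5 -0.4] w 0.0109
```

```bash
python3 - <<'E'
from fit import *
snap('top','t8');snap('scene','s8')
it,Ct=load('t8','top'); isc,Cs=load('s8','scene')
for n,g,z,a in (('brown',(.576,-.035),.055,-.02),('pink',(.577,.0255),.055,-.02),('white',(.577,.084),.055,-.02),('green',(.4355,-.3172),.006,-.05),('blue',(.5555,-.3165),.006,-.05)):
    for nm,Cx in (('top',[Ct]),('scene',[Cs])):
        X=np.concatenate([near(C,g,.03,z-.01,z+.06) for C in Cx])
        if len(X)>50:print(n,nm,len(X),fit(TF,X,[*g,a],z,True))
E
```

```text
brown scene 127 (array([ 5.76701053e-01, -3.46536363e-02, -3.64851999e-02, -4.19058538e-04]), np.float64(0.0009487370094403771))
pink scene 209 (array([ 5.75818140e-01,  2.68207601e-02, -3.69084380e-02, -3.70084089e-04]), np.float64(0.0011351148589986383))
white scene 112 (array([ 5.74448496e-01,  8.39167898e-02, -4.53543862e-02, -2.75607263e-04]), np.float64(0.0007661794751244902))
green top 370 (array([ 0.43566667, -0.31959347, -0.06925919, -0.00082178]), np.float64(0.0013060443889102475))
green scene 157 (array([ 4.38593547e-01, -3.17327536e-01, -6.04440710e-02, -1.07792080e-04]), np.float64(0.0012961530645659563))
blue top 351 (array([ 0.55566139, -0.3182478 , -0.04686407, -0.00071488]), np.float64(0.0011228710264791775))
```

View pics/t8.png

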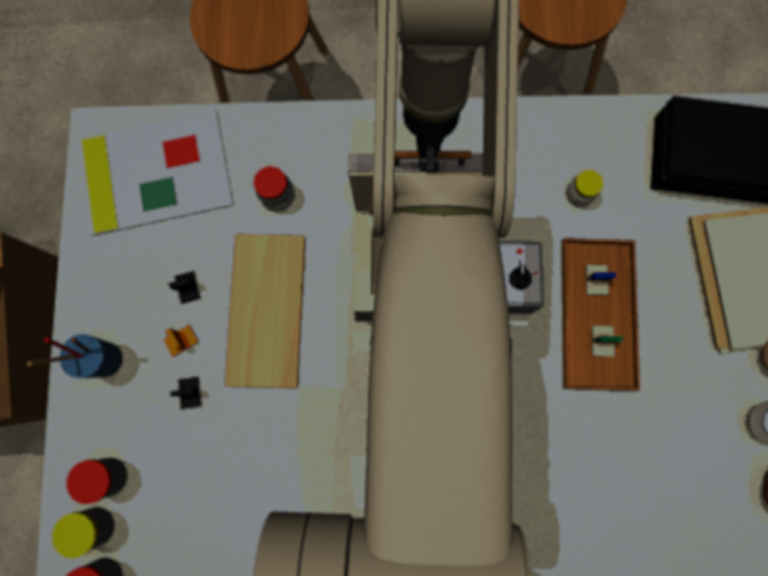

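View pics/s8.png

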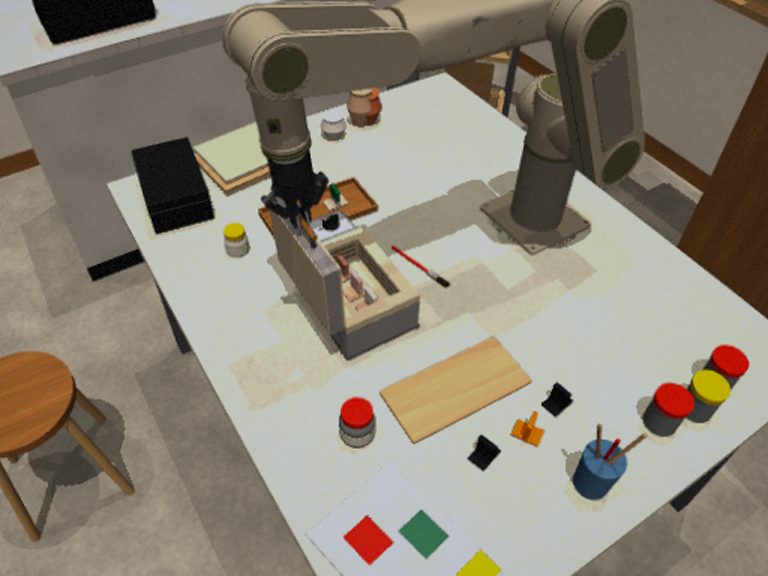

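{"api": "apply_moves", "payload": {"motion": "-17 0.4 1.4 0 8;-17 0.4 0 0 8;-17 0.4 -1.4 0 8;-17 0.4 -2.8 0 8;0 0 0 0 8"}}

```text
t: 55.18
eef_pos: [0.6297, 0.0253, 0.3298]
eef_rot: [0.714, 0.699, -0.018, -0.026]
ft_force: [-2.5, 0.2, -4.0]
width: 0.0111
```

```bash
python3 -c "
from h import *
st()
s=bot.sense();p=s['eef_pos'];print(np.hypot(.666-p[0],p[2]-.115),np.arctan2(p[2]-.115,.666-p[0]),s['wrist_torque'])"
```

```text
t 55.17 pos [629.7  25.3 329.8] phi -0.021 toolz [-0.0614  0.0116 -0.998 ] q [-0.046  0.254  1.198  0.009  1.752 -0.023] F [-2.5  0.2 -4. ] w 0.0111
0.21780448211805725 1.4035642462377158 [ 0.02300168  0.3457015  -0.01541733]
```

{"api": "apply_moves", "payload": {"motion": "-17 0.4 -5 0 8;-16.5 0.4 -5.2 0 8;-16 0.4 -6.5 0 8;-15.5 0.4 -7.8 0 8;0 0 0 0 8"}}

```text
t: 55.8
eef_pos: [0.5695, 0.0268, 0.3102]
eef_rot: [0.715, 0.699, -0.013, -0.02]
ft_force: [-3.5, 0.5, -3.7]
width: 0.0109
```

```bash
python3 -c "
from h import *
st()
s=bot.sense();p=s['eef_pos'];print(np.hypot(.666-p[0],p[2]-.115),np.arctan2(p[2]-.115,.666-p[0]),s['wrist_torque'])"
```

```text
t 55.80 pos [569.5  26.8 310.2] phi -0.022 toolz [-0.0463  0.0116 -0.9989] q [-0.049  0.075  1.431  0.009  1.683 -0.026] F [-3.5  0.5 -3.7] w 0.0109
0.21775052312222135 1.1117940588922988 [ 0.00702862  0.2958554  -0.01032602]
```

{"api": "apply_moves", "payload": {"motion": "-15 0.4 -9 0 8;-14.5 0.4 -9.7 0 8;-13.7 0.4 -10.8 0 8;-12.8 0.4 -12 0 8;0 0 0 0 8"}}

```text
t: 56.42
eef_pos: [0.5192, 0.028, 0.2737]
eef_rot: [0.715, 0.699, -0.008, -0.016]
ft_force: [-4.3, 0.6, -2.3]
width: 0.0109
```

```bash
python3 -c "
from h import *
st()
s=bot.sense();p=s['eef_pos'];print(np.hypot(.666-p[0],p[2]-.115),np.arctan2(p[2]-.115,.666-p[0]),s['wrist_torque'])"
```

```text
t 56.42 pos [519.2  28.  273.7] phi -0.022 toolz [-0.0344  0.0113 -0.9993] q [-0.051 -0.065  1.637  0.01   1.605 -0.029] F [-4.3  0.6 -2.3] w 0.0109
0.21618986210240157 0.824633459886659 [-0.00571125  0.65155552 -0.00466568]
```

{"api": "apply_moves", "payload": {"motion": "-12 0.3 -12.5 0 8;-11 0.3 -13.5 0 8;-10 0.2 -14.3 0 8;-9 0.2 -15 0 8;0 0 0 0 8"}}

```text
t: 57.05
eef_pos: [0.4814, 0.0289, 0.2243]
eef_rot: [0.715, 0.699, -0.006, -0.014]
ft_force: [-3.7, -0.1, -4.5]
width: 0.0114
```

```bash
python3 -c "
from h import *
st()
s=bot.sense();p=s['eef_pos'];print(np.hypot(.666-p[0],p[2]-.115),np.arctan2(p[2]-.115,.666-p[0]),s['wrist_torque'])"
```

```text
t 57.05 pos [481.4  28.9 224.3] phi -0.022 toolz [-0.0293  0.0115 -0.9995] q [-0.054 -0.154  1.809  0.01   1.517 -0.032] F [-3.7 -0.1 -4.5] w 0.0114
0.2145606756317695 0.5347347161155138 [-0.03103866  0.34579249  0.02820965]
```

{"api": "apply_moves", "payload": {"motion": "-8 0.2 -13.3 0 8;-6.5 0.2 -13.7 0 8;-5.5 0.1 -14 0 8;-4 0.1 -14 0 8;0 0 0 0 8"}}

```text
t: 57.68
eef_pos: [0.4599, 0.0294, 0.1719]
eef_rot: [0.715, 0.699, -0.006, -0.014]
ft_force: [-0.3, 0.0, -5.1]
width: 0.011
```

```bash
python3 -c "
from h import *
st()
s=bot.sense();p=s['eef_pos'];print(np.hypot(.666-p[0],p[2]-.115),np.arctan2(p[2]-.115,.666-p[0]),s['wrist_torque'])"
```

```text
t 57.67 pos [459.9  29.4 171.9] phi -0.022 toolz [-0.0278  0.0116 -0.9995] q [-0.055 -0.18   1.929  0.01   1.421 -0.034] F [-0.3  0.  -5.1] w 0.0110
0.21384533801089062 0.2695538385903218 [-0.04716814 -0.1558044   0.02270067]
```

{"api": "apply_moves", "payload": {"motion": "-2.5 0.1 -10 0 8;-2 0.1 -10 0 8;-1.5 0 -8 0 8;0 0 0 0 8"}}

```text
t: 58.18
eef_pos: [0.4544, 0.0295, 0.1453]
eef_rot: [0.715, 0.699, -0.007, -0.015]
ft_force: [-0.8, 0.6, -4.8]
width: 0.0112
```

```bash
python3 -c "
from h import *
st()"
```

```text
t 58.17 pos [454.4  29.5 145.3] phi -0.022 toolz [-0.0298  0.0117 -0.9995] q [-0.056 -0.169  1.97   0.01   1.371 -0.035] F [-0.8  0.6 -4.8] w 0.0112
```

{"api": "apply_moves", "payload": {"motion": "-0.5 0 -5 0 8;0 0 -4 0 8;0 0 0 0 8"}}

```text
t: 58.55
eef_pos: [0.4533, 0.0296, 0.1368]
eef_rot: [0.715, 0.699, -0.008, -0.016]
ft_force: [-0.7, 0.6, -5.2]
width: 0.011
```

{"api": "apply_moves", "payload": {"motion": "0 0 -3 0 8;0 0 0 0 8;0 0 -3 0 8;0 0 0 0 8"}}

```text
t: 59.05
eef_pos: [0.4529, 0.0296, 0.133]
eef_rot: [0.715, 0.699, -0.008, -0.016]
ft_force: [-2.3, -0.0, -7.0]
width: 0.011
```

{"api": "apply_moves", "payload": {"motion": "0 0 -3 0 8;0 0 0 0 8;0 0 -3 0 8;0 0 0 0 8"}}

```text
t: 59.55
eef_pos: [0.4529, 0.0296, 0.1331]
eef_rot: [0.715, 0.699, -0.009, -0.017]
ft_force: [-3.3, 0.1, -6.7]
width: 0.0112
```

```bash
python3 - <<'E'
from fit import *
st()
snap('top','t9');snap('scene','s9')
for t,c in (('t9','top'),('s9','scene')):
    im,C=load(t,c); X=C.reshape(-1,3)
    m=(abs(X[:,1]-.023)<.115)&(X[:,0]>.5)&(X[:,0]<.66)&(X[:,2]>.12)&(X[:,2]<.2)
    if m.sum()>50:
        A=np.c_[X[m][:,0]-.576,X[m][:,1]-.023,np.ones(m.sum())]; k=np.linalg.lstsq(A,X[m][:,2],rcond=None)[0]; r=abs(A@k-X[m][:,2])<.006
        k=np.linalg.lstsq(A[r],X[m][r][:,2],rcond=None)[0]; print(c,m.sum(),k)
E
```

```text
t 59.55 pos [452.9  29.6 133.1] phi -0.021 toolz [-0.036   0.0114 -0.9993] q [-0.055 -0.154  1.98   0.01   1.352 -0.036] F [-3.3  0.1 -6.7] w 0.0112
top 2783 [-0.00029889 -0.00025318  0.15269752]
scene 2508 [-2.01017054e-04 -5.69730085e-05  1.53001105e-01]
```

View pics/s9.png

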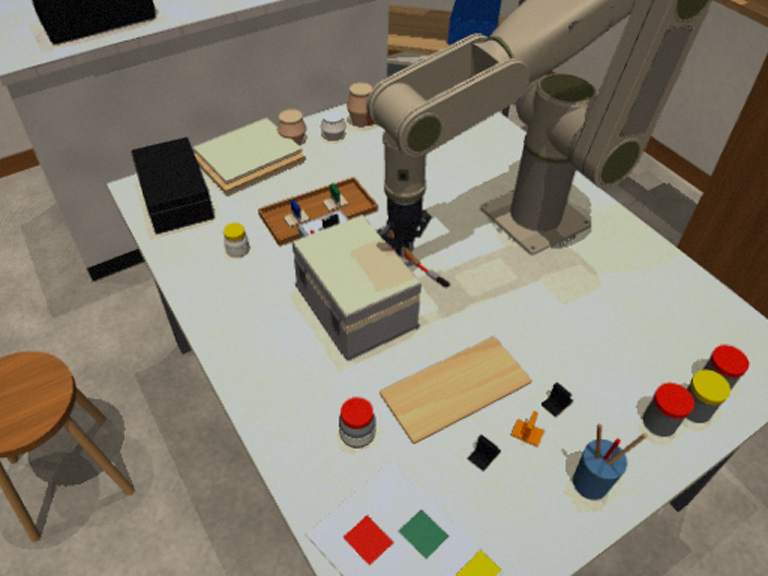

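{"api": "apply_moves", "payload": {"motion": "0 0 0 0 22;0 0 0 0 22;0 0 0 0 22;0 0 20 0 22;0 0 40 0 22;0 0 40 0 22;0 0 0 0 22"}}

```text
t: 60.52
eef_pos: [0.4557, 0.0295, 0.2376]
eef_rot: [0.715, 0.699, -0.006, -0.014]
ft_force: [0.1, -0.6, -1.3]
width: 0.0218
```

```bash
python3 - <<'E'
from fit import *
st()
snap('top','t10');snap('scene','s10')
for t,c in (('t10','top'),('s10','scene')):
    im,C=load(t,c); X=C.reshape(-1,3)
    m=(abs(X[:,1]-.023)<.115)&(X[:,0]>.5)&(X[:,0]<.66)&(X[:,2]>.12)&(X[:,2]<.2)
    if m.sum()>50:
        A=np.c_[X[m][:,0]-.576,X[m][:,1]-.023,np.ones(m.sum())]; k=np.linalg.lstsq(A,X[m][:,2],rcond=None)[0]; r=abs(A@k-X[m][:,2])<.006
        k=np.linalg.lstsq(A[r],X[m][r][:,2],rcond=None)[0]; print(c,m.sum(),k)
it,Ct=load('t10','top'); isc,Cs=load('s10','scene')
for n,g,z,a in (('green',(.4355,-.3172),.006,-.05),('blue',(.5555,-.3165),.006,-.05)):
    for nm,Cx in (('top',[Ct]),('scene',[Cs])):
        X=np.concatenate([near(C,g,.03,z-.01,z+.06) for C in Cx])
        if len(X)>50:print(n,nm,len(X),fit(TF,X,[*g,a],z,True))
# switch bar
for t,C in (('top',Ct),('scene',Cs)):
    X=C.reshape(-1,3)
    m=(X[:,2]>.128)&(X[:,2]<.145)&(abs(X[:,1]+.146)<.03)&(abs(X[:,0]-.541)<.035)
    q=X[m];print(t,'sw',m.sum(),q.mean(0),np.percentile(q,[3,97],axis=0).round(4).tolist(),np.polyfit(q[:,0],q[:,1],1))
    m=(X[:,2]>.09)&(X[:,2]<.12)&(abs(X[:,1]+.146)<.07)&(abs(X[:,0]-.541)<.09)
    q=X[m];print(t,'box',m.sum(),np.percentile(q,[2,50,98],axis=0).round(4).tolist())
cv2.imwrite('pics/sw2.png',cv2.resize(it[155:215,315:375],None,fx=9,fy=9,interpolation=cv2.INTER_CUBIC))
E
```

```text
t 60.52 pos [455.7  29.5 237.6] phi -0.022 toolz [-0.029   0.0114 -0.9995] q [-0.055 -0.235  1.855  0.01   1.551 -0.034] F [ 0.1 -0.6 -1.3] w 0.0218
top 1563 [-0.00065482 -0.00223061  0.15273007]
scene 2489 [-4.98808040e-04 -2.66516274e-05  1.52832025e-01]
green top 365 (array([ 0.43558366, -0.31965765, -0.07456394, -0.00103108]), np.float64(0.0013307390830629463))
green scene 160 (array([ 0.43795528, -0.31787805, -0.04377983, -0.00059997]), np.float64(0.0013262071078075323))
blue top 345 (array([ 0.55563545, -0.31820631, -0.02531899, -0.00119699]), np.float64(0.001098617570977266))
blue scene 148 (array([ 5.57472993e-01, -3.15619841e-01, -3.64798217e-02, -3.30275298e-04]), np.float64(0.001280693520719134))
top sw 75 [ 0.54047698 -0.14786497  0.13556577] [[0.5223, -0.1539, 0.1318], [0.5589, -0.1419, 0.1401]] [-0.04773866 -0.12206332]
top box 848 [[0.4918, -0.1897, 0.1038], [0.5487, -0.1643, 0.1096], [0.6082, -0.1332, 0.1183]]
scene sw 42 [ 0.54513604 -0.14438303  0.13419001] [[0.5279, -0.1535, 0.1281], [0.5641, -0.1371, 0.1403]] [-0.05913655 -0.11214556]
scene box 236 [[0.4967, -0.188, 0.0961], [0.5707, -0.1642, 0.1099], [0.6136, -0.1375, 0.1191]]
```

View pics/sw2.png

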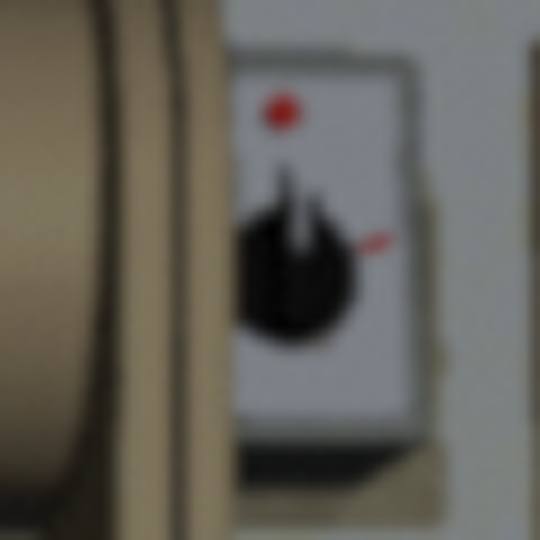

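View pics/t10.png

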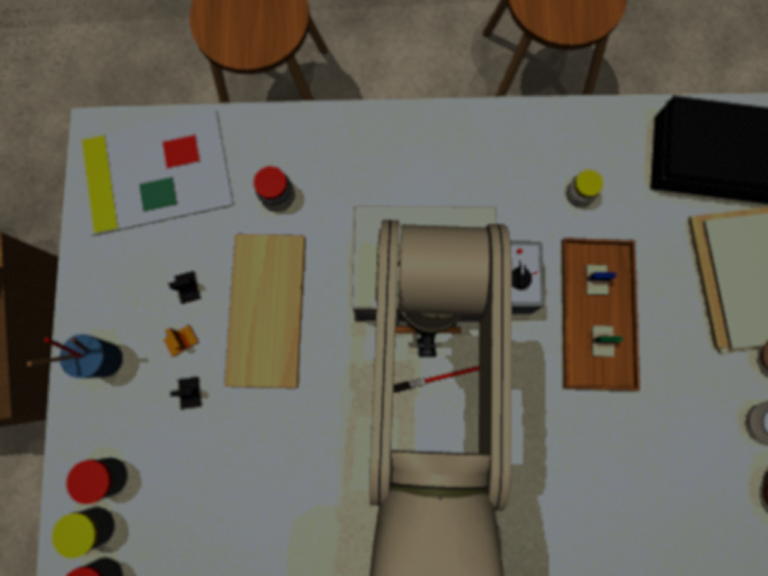

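{"api": "apply_moves", "payload": {"motion": "4 -10 0 0.14 35;9 -18 0 0.16 35;9 -18 0 0.16 35;9 -18 0 0.16 35;9 -18 0 0.16 35;9 -18 0 0.16 35;9 -18 0 0.16 35;9 -18 0 0.16 35;9 -18 0 0.16 35;7 -15 0 0.13 35;0 0 0 0 35"}}

```text
t: 62.0
eef_pos: [0.5298, -0.1425, 0.2123]
eef_rot: [-0.004, 1.0, -0.022, -0.018]
ft_force: [-0.2, 0.3, -0.3]
width: 0.0352
```

```bash
python3 -c "
from h import *
st()"
```

```text
t 62.00 pos [ 529.8 -142.5  212.3] phi 1.580 toolz [-0.0355 -0.0445 -0.9984] q [-0.322  0.032  1.653 -0.054  1.476 -1.896] F [-0.2  0.3 -0.3] w 0.0352
```

{"api": "apply_moves", "payload": {"motion": "12 -3 -20 -0.03 35;0 0 -25 0 35;0 0 0 0 35"}}

```text
t: 62.38
eef_pos: [0.54, -0.1434, 0.1633]
eef_rot: [0.016, 0.999, -0.021, -0.02]
ft_force: [0.8, 0.1, 0.2]
width: 0.0351
```

```bash
python3 -c "
from h import *
st()"
```

```text
t 62.38 pos [ 540.  -143.4  163.3] phi 1.540 toolz [-0.0416 -0.0408 -0.9983] q [-0.319  0.102  1.672 -0.053  1.395 -1.848] F [0.8 0.1 0.2] w 0.0351
```

{"api": "apply_moves", "payload": {"motion": "2 -3 -15 0.01 35;0 0 -10 0 35;0 0 0 0 35"}}

```text
t: 62.75
eef_pos: [0.5423, -0.146, 0.1379]
eef_rot: [0.012, 1.0, -0.021, -0.02]
ft_force: [-0.4, -0.9, -0.1]
width: 0.0349
```

```bash
python3 -c "
from h import *
st()
im,d=snap('scene','s11');cv2.imwrite('pics/c11.png',cv2.resize(im[90:190,180:310],None,fx=6,fy=6,interpolation=cv2.INTER_CUBIC))"
```

```text
t 62.75 pos [ 542.3 -146.   137.9] phi 1.548 toolz [-0.0401 -0.0414 -0.9983] q [-0.322  0.131  1.688 -0.053  1.347 -1.857] F [-0.4 -0.9 -0.1] w 0.0349
```

View pics/c11.png

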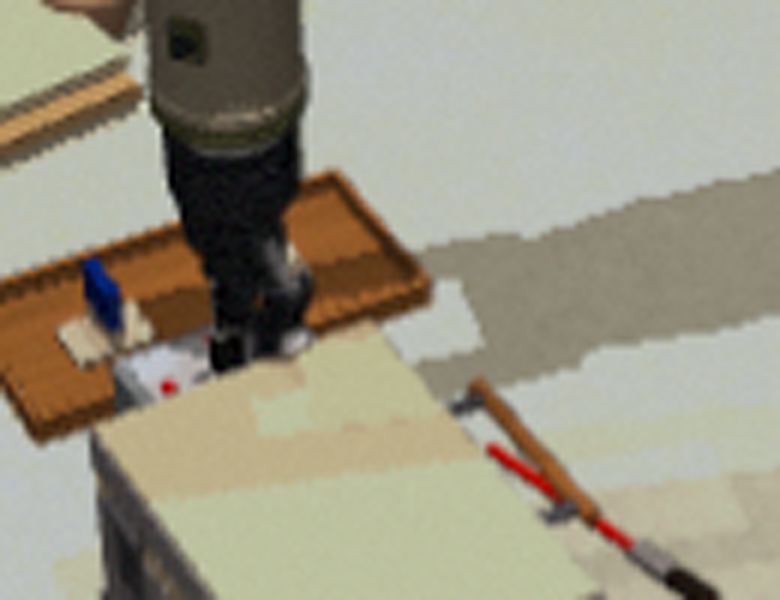

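Fingers straddle the switch with no contact. Down 3 mm and grip.

{"api": "apply_moves", "payload": {"motion": "0 0 -3 0 35;0 0 0 0 8;0 0 0 0 8;0 0 0 0 8;0 0 0 0 8;0 0 0 0 8", "force": 60}}

```text
t: 63.55
eef_pos: [0.5432, -0.1481, 0.137]
eef_rot: [0.012, 1.0, -0.022, -0.018]
ft_force: [-0.2, -2.3, -1.3]
width: 0.0104
```

```bash
python3 -c "
from h import *
st()"
```

```text
t 63.55 pos [ 543.2 -148.1  137. ] phi 1.547 toolz [-0.0372 -0.0445 -0.9983] q [-0.324  0.132  1.689 -0.055  1.342 -1.856] F [-0.2 -2.3 -1.3] w 0.0104
```

{"api": "apply_moves", "payload": {"motion": "0 0 0 -0.12 8;0 0 0 -0.14 8;0 0 0 -0.14 8;0 0 0 0 8"}}

```text
t: 64.05
eef_pos: [0.5435, -0.148, 0.137]
eef_rot: [0.215, 0.976, -0.018, -0.022]
ft_force: [-0.3, -1.4, -1.5]
width: 0.0109
```

```bash
python3 -c "
from h import *
st();print(bot.sense()['wrist_torque'])"
```

```text
t 64.05 pos [ 543.5 -148.   137. ] phi 1.137 toolz [-0.0515 -0.0265 -0.9983] q [-0.331  0.149  1.67  -0.043  1.362 -1.458] F [-0.3 -1.4 -1.5] w 0.0109
[ 0.21002885 -0.11555087 -0.0179564 ]
```

{"api": "apply_moves", "payload": {"motion": "0 0 0 -0.14 8;0 0 0 -0.14 8;0 0 0 -0.14 8;0 0 0 -0.14 8;0 0 0 -0.14 8;0 0 0 -0.12 8;0 0 0 0 8"}}

```text
t: 64.92
eef_pos: [0.5441, -0.1479, 0.137]
eef_rot: [0.586, 0.81, -0.008, -0.027]
ft_force: [-0.4, -0.4, -1.0]
width: 0.0102
```

```bash
python3 -c "
from h import *
st();print(bot.sense()['wrist_torque'])
im,d=snap('scene','s12');cv2.imwrite('pics/c12.png',cv2.resize(im[90:190,180:310],None,fx=6,fy=6,interpolation=cv2.INTER_CUBIC))"
```

```text
t 64.92 pos [ 544.1 -147.9  137. ] phi 0.320 toolz [-0.0531  0.0177 -0.9984] q [-0.355  0.162  1.656 -0.002  1.38  -0.674] F [-0.4 -0.4 -1. ] w 0.0102
[-0.11743863 -0.30931856  0.45072439]
```

View pics/c12.png

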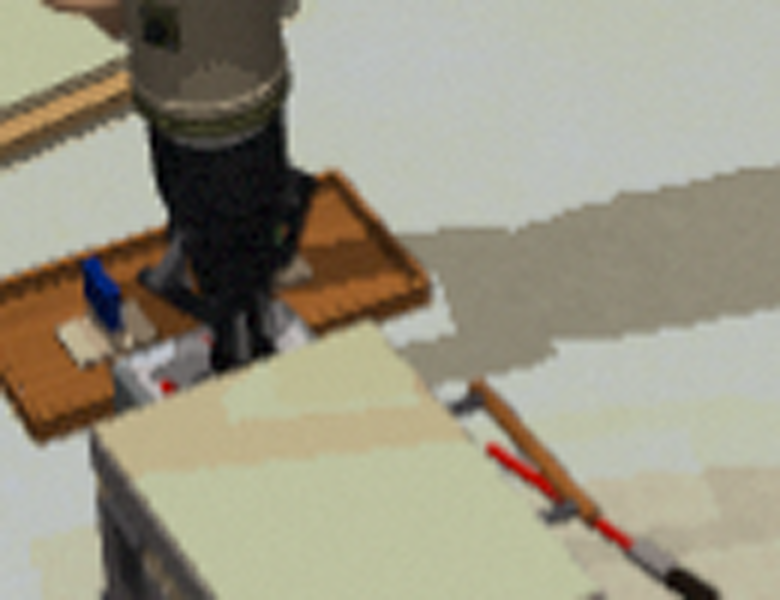

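{"api": "apply_moves", "payload": {"motion": "0 0 0 0 35;0 0 0 0 35;0 0 0 0 35;0 0 30 0 35;0 0 50 0 35;-40 0 40 0 35;-50 0 0 0 35;-50 30 0 0 35;-30 40 0 0 35;0 0 0 0 35"}}

```text
t: 66.22
eef_pos: [0.3697, -0.0763, 0.2619]
eef_rot: [0.581, 0.813, -0.008, -0.025]
ft_force: [0.1, -0.8, 0.0]
width: 0.0347
```

```bash
python3 - <<'E'
from fit import *
st()
snap('top','t13');snap('scene','s13')
for t,c in (('t13','top'),('s13','scene')):
    im,C=load(t,c); X=C.reshape(-1,3)
    m=(abs(X[:,1]-.023)<.115)&(X[:,0]>.5)&(X[:,0]<.66)&(X[:,2]>.12)&(X[:,2]<.2)
    if m.sum()>50:
        A=np.c_[X[m][:,0]-.576,X[m][:,1]-.023,np.ones(m.sum())]; k=np.linalg.lstsq(A,X[m][:,2],rcond=None)[0]; r=abs(A@k-X[m][:,2])<.006
        k=np.linalg.lstsq(A[r],X[m][r][:,2],rcond=None)[0]; print(c,m.sum(),k)
it,Ct=load('t13','top'); isc,Cs=load('s13','scene')
for n,g,z,a in (('green',(.4355,-.3172),.006,-.05),('blue',(.5555,-.3165),.006,-.05)):
    for nm,Cx in (('top',[Ct]),('scene',[Cs])):
        X=np.concatenate([near(C,g,.03,z-.01,z+.06) for C in Cx])
        if len(X)>50:print(n,nm,len(X),fit(TF,X,[*g,a],z,True))
for t,C in (('top',Ct),('scene',Cs)):
    X=C.reshape(-1,3)
    m=(X[:,2]>.128)&(X[:,2]<.145)&(abs(X[:,1]+.146)<.03)&(abs(X[:,0]-.541)<.035)
    q=X[m];q=q-q.mean(0);w,v=np.linalg.eigh(np.cov(q[:,:2].T));print(t,'sw',m.sum(),np.arctan(v[1,1]/v[0,1]))
a=cv2.resize(it[155:215,315:375],None,fx=6,fy=6,interpolation=cv2.INTER_CUBIC);b=cv2.resize(isc[110:170,190:250],None,fx=6,fy=6,interpolation=cv2.INTER_CUBIC)
cv2.imwrite('pics/sw13.png',np.hstack([a,b]))
E
```

```text
t 66.22 pos [369.7 -76.3 261.9] phi 0.331 toolz [-0.0492  0.0156 -0.9987] q [-0.338 -0.459  1.985 -0.002  1.667 -0.668] F [ 0.1 -0.8  0. ] w 0.0347
top 5298 [ 0.00088963 -0.00030406  0.15265409]
scene 2492 [-0.00070236  0.00056933  0.15291667]
green scene 160 (array([ 0.43820725, -0.31747596, -0.09037563, -0.00113229]), np.float64(0.0012511244464138605))
blue top 340 (array([ 0.55548055, -0.31792136, -0.04451893, -0.00078505]), np.float64(0.0011334036807344496))
blue scene 151 (array([ 0.55738532, -0.31485953, -0.0491363 , -0.00062766]), np.float64(0.0011992942203034006))
top sw 44 -1.4131385462901864
scene sw 42 -1.168210545921263
```

View pics/sw13.png

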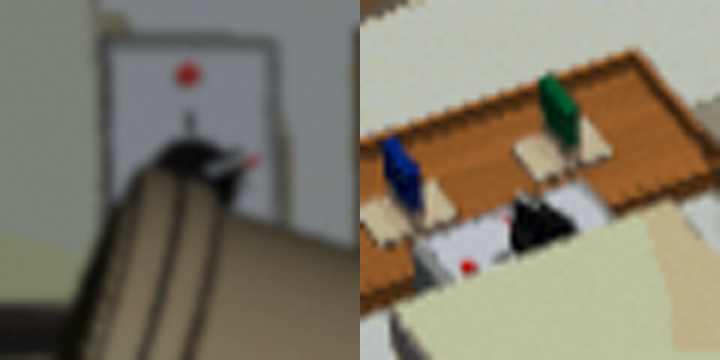

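View pics/s13.png

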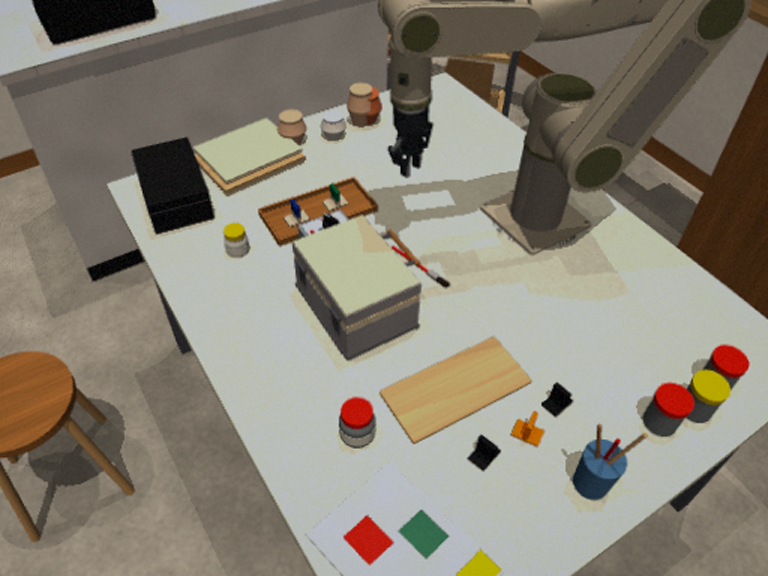

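```bash
python3 -c "
from h import *
print(bot.finish_job())"
```

```text
the job is handed in; nothing more can be done
None
```

The kiln is changed over, and I handed the job in at about 66 s on the robot's clock.

- **Tiles out:** I stood the blue and green fired tiles in the tray. There was no brown fired tile in the kiln.
- **Tiles in:** I stood the brown, pink and white raw tiles in a row on the kiln floor. The measured gaps were about 15 to 20 mm, both between tiles and to the walls.
- **Closing up:** I lowered the lid by its handle, with about 4 to 7 N at the wrist. Then I turned the switch about 1.2 rad clockwise, until it reached its stop.

**Last checks:**
- **Lid:** it measured flat to within 0.001 rad, with its top at 153 mm against 155 mm nominal. Heights elsewhere read about 1 mm low too, so I take it as fully closed.
- **Switch:** the pointer sits at the red fire mark. The depth fits of its angle (1.41 rad from the top camera, 1.17 from the scene camera) are rough, because the arm partly blocked the top view.
- **Tiles:** both fired tiles were upright in the tray. The raw tiles were last seen in place just before the lid closed. I saw no fired tile knocked aside.
- **Other things:** I didn't touch the jars, the brush or the look-alikes.

**One doubt:** the tool tilted gradually during the moves, and I used the second joint's lower range limit to straighten it. That joint read -0.892 for a moment, against a listed limit of -0.89. The robot reported no fault, but a strict check could count this as passing the joint's range.

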